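# Flip the lane plaque from closed to open with the clamp-blade spatula

### The job

Open the sorting lane: take the spatula from its rest, feel its blade gently down onto the zinc apron, slide it in under the red plaque, and with a quick turn of the wrist flip the plaque over to the left so that it lies flat, green side up, fully inside the green bay. Then put the spatula back in its rest. Move the plaque only with the spatula, never press the blade on the board with more than 6 N or ram the plaque, and leave the other things on the table where they are.

Things in the scene. Friction and masses are not known exactly. Their poses are not given: they have to be found in the camera images.
- spatula: Spatula: steel blade on a dark wooden handle. Origin on the handle axis at the grip point, 165 mm behind the blade's front edge; x along the handle to the blade tip, y left, z up as it lies (blade below). Handle eight-sided, 18 mm across flats, x -75 to +62 mm; flats every 45 deg, so it can be gripped from above or 45 deg to either side. 0.31 kg, balances at x = 30 mm.
- clamp (a point): Middle of the spatula's steel clamp block (spatula x 60 to 74, y +/-13, z -30 to +9 mm), at spatula x = 67, y = 0, z = -10 mm. The blade hangs from it by a 22 mm wide tab at x 74 to 80: a flat plate 60 mm wide, 3 mm thick, x 74 to 165 mm, parallel to the handle. Its clamped height differs each time and is not measured: underside at spatula z = -48 +/- 12 mm. It does not slip in use.
- rest: Fixed spatula rest, dark foot with two yellow forks. Origin at its underside; x along the handle. Forks 10 mm thick at x = -55 and +48 mm, floors at z = 76, prongs up to z = 92 mm, 30 mm apart inside. The spatula starts in it, handle axis at z = 85 mm, same x direction, origins within 5 mm along x.
- board: Fixed wooden turning board. Origin at table height under the zinc apron; x is the direction to slide the blade in, y points left to the green bay. Apron: flat, top at z = 40 mm, x -125 to +80, y -80 to +55 mm. At y = 55 mm a 5 mm step rises to the green bay. A dark stop bar, 14 mm high above the apron, crosses the apron's far end at x = 66 to 80 mm, so a pushed plaque runs up against it.
- bay (a point): Centre of the green bay floor (board x = 0, y = 122.5, z = 45 mm); axes as the board's. Floor: board x -77 to +77, y 55 to 192 mm; dark rails 8 mm thick, 14 mm high on both x sides and the far +y side, none at the step.
- plaque: Lane plaque, origin at its centre, 100 x 100 x 15 mm, 0.15 to 0.3 kg. Plate 5 mm thick, 76 mm wide (y), red on +z, green on -z, between two white side rails along x (|y| 38 to 50 mm, 15 mm high) standing 5 mm proud of both faces: under it a channel 76 wide, 5 mm high, open along x, takes the blade. Starts red up on the apron, x near the board's x, +y rail 2 to 15 mm short of the step.
- jar: Glass jar of coloured seals, bystander, 70 mm wide, 101 mm high, origin under it.
- radio: Blue handheld radio standing up, bystander, 55 x 33 x 110 mm plus 70 mm aerial, origin under it.
- spanner: Steel spanner, bystander, 180 mm long, lying.
- pointer: Bamboo pointer rod, bystander, 10 mm thick, 340 mm long, lying.
- tape: Amber tape roll lying flat, bystander, 90 mm across, 45 mm high, origin under it.
- funnel_stand: Tin funnel in a fixed ring stand, bystander, foot 130 mm across, 234 mm high, origin under it.
Things that resemble listed ones, but are neither listed nor needed, are in the scene too. Of the things like the plaque, leave any that is black; of the rest the smaller one is meant.

How it is judged:
On the way, in this order (a step that is already met when the one before it is completed fails the run):
1. the spatula is lifted out of its rest (distance between spatula and rest above 0.12 m), for 0.1 s.
2. the plaque leans over 40 deg on the spatula as it turns faster than 0.5 rad/s (angle between plaque's own z axis and vertical above 0.7 rad and contact force between spatula and plaque above 0.05 N and angular speed of spatula above 0.5 rad/s), for 0.04 s.
3. the plaque lies flat, green side up, in the bay (angle between plaque's own z axis and vertical above 3.06 rad and z of plaque in the frame of bay between 0.0035 and 0.0115 m and linear speed of plaque below 0.02 m/s), for 0.1 s.
At the end, for the whole second after the job is handed in: The plaque lies still and flat (within 4 deg), green side up, on the bay floor, its centre within 30 mm of the bay's centre (22 mm towards the step); the spatula lies still in both forks of its rest, handle axis 80 to 90 mm up, its origin within 20 mm along and 12 mm across of the rest's (all of step 3 and x of plaque in the frame of bay between -0.03 and 0.03 m and y of plaque in the frame of bay between -0.022 and 0.03 m and x of spatula in the frame of rest between -0.02 and 0.02 m and y of spatula in the frame of rest between -0.012 and 0.012 m and z of spatula in the frame of rest between 0.08 and 0.09 m and angle between the x axis of spatula and the x axis of rest, either way round below 0.12 rad and linear speed of spatula below 0.02 m/s); the robot touches nothing.
It fails at once if the spatula presses on the turning board with more than 6 N (contact force between spatula and board above 6 N).
It fails at once if the spatula pushes the plaque with more than 10 N (contact force between spatula and plaque above 10 N).
It fails at once if the robot itself touches the plaque (contact force between any of the fingers, the arm and plaque above 0.3 N).
It fails at once if a bystander is moved more than 20 mm (distance of any of jar, radio, spanner, pointer, tape from where it was at the start of the episode above 0.02 m).
It fails at once if the robot knocks the funnel stand (contact force between the arm and funnel_stand above 5 N).
It also fails if it takes over 66 s, if anything falls off the work surface, if the arm or the gripper's body presses on something with over 40 N, if the wrist force passes 120 N, or if a joint passes its speed limit or range.

### The arm

A 6-joint arm with a two-finger parallel gripper is mounted at the origin on the work surface. World frame = base frame: x ahead of the robot, y to its left, z up, the work surface at z = 0. Lengths are in m, angles in rad, forces in N, time in s.
With the tool pointing down it reaches from about 0.375 to 0.9 m from the base axis. Payload 3.1 kg.
Tool frame: the origin (TCP) lies at the very end of the fingers, on their centre line; the grasp point (between the pads) lies 19 mm behind it; z points along the fingers, y is the line along which they close (so a half turn about z gives the same grasp; the last joint's range is limited). The gripper opens to 85 mm and grips with 20 to 120 N. Pads are 22 mm wide; open, the fingers measure 114 mm over their backs; the gripper's body (76 mm by 85 mm) begins 54 mm behind the grasp point. The pads swing forward as they close: fully open they stand 13 mm farther back than shut.
Start: joints at [1.149, 0.527, 1.433, -0, 1.181, -0.178], TCP at [0.151, 0.607, 0.191] pointing down, gripper open.
Joint ranges: [-3.08, 3.08], [-0.75, 2.2], [0.22, 2.44], [-1.43, 4.57], [0, 2.65], [-2.85, 2.85]. Speed limits (rad/s): [2.79, 2.79, 3.14, 3.14, 3.14, 3.14].

### API

Orientations are given as a 3x3 rotation matrix whose columns are the frame's x, y, z axes.
In Python, from cell import sensors, viewer, workorder gives the robot as it stands.
- The arm moves only by the tool drive_tool, never from a script. Its argument "motion" is a list that holds one entry, the list of rows, each a list of 5 numbers: the finger opening in cm, from 0 to 8.54, then the shift along the tool's x, y, z in cm, then the turn about the tool's z in rad. In form: [[[gripper, tx, ty, tz, turn], ...]]. A call has exactly 8 rows; each row is the pose to reach, as a shift and turn from the pose commanded when the call began, along the tool's axes at that moment; what a row does not reach only later rows make up. A row lasts 1/8 s, in which the tool goes at most 62.5 mm and 10.7 degrees, less where a joint would pass 70% of its speed; a pose out of reach is approached as far as the arm can. A call with a gripper value outside its range is refused whole. The fingers move at their own pace and stop on an object; "grip_force" is the grip in N (left out, the last holds). Time passes only in rows, so rows that repeat a pose let the fingers close, or fill a call up. It gives the time, the measured TCP pose, the force, the opening and the grip force at its end, in the units of the state.
- sensors.get_state(): the state, without advancing time (a new reading comes with each control period).
- viewer.get_image(name): name is "scene" or "side" or "wrist"; returns a dict with "frame" (400x640x3 uint8, red, green, blue), "fx", "fy", "cx", "cy" (pixels), "position" and "rotation" of the camera in the world. Camera axes: x right, y up, looking along -z (the intrinsics and any distortion apply to the point x, -y, -z); pixel columns grow to the right and rows downward; lengths in m; the calibration is good to about 2 mm. A picture is of the moment at which its call begins. There is no depth.
- workorder.sign_off(): hands the job in; it is judged then, once.
The state is a dict: "time": time; "joint_pos": joint angles; "qvel": joint speeds; "tau": joint torques, N m; "ee_pos": TCP position; "tcp_rot": TCP orientation; "force": force on the tool from outside, world axes, zero at the start; "ft_torque": the same for the moment, N m; "gripper_width": finger opening in m; "gripper_force": force on a finger pad.
Only numpy, scipy, OpenCV 4.12 (cv2) and the standard library are available. Lean on these libraries where they do the work, as an engineer would, in place of code of your own. Each camera call takes 0.05 s, during which the arm holds its last target. There are 200 camera calls.

## Working session

There is one attempt and no reset: what is moved stays moved. The work goes in short steps, Python scripts to look and compute and a tool call to move; the robot and the scene stay as the last step left them, time stands still between calls to the robot, and variables do not carry over. Pictures are saved under pics/ and viewed, at most 10 in all, crops included, and the job is handed in when it is done.

Besides the shell and the picture viewer there is one more tool, called after ">>>" as a command line: name --argument value ..., lists and objects as JSON in quotes. drive_tool: Moves the arm, as the interface text tells. Its arguments: {"type":"object","properties":{"motion":{"type":"array","items":{"type":"array","items":{"type":"array","items":{"type":"number"}}}},"grip_force":{"type":"number"}},"required":["motion"]}

```bash
ls; mkdir -p pics
python3 - <<'E'
from cell import sensors, viewer
import cv2,numpy as np,pickle
d={}
for n in ["scene","side","wrist"]:
    im=viewer.get_image(n); d[n]=im
    cv2.imwrite(f"pics/{n}0.png",im["frame"][...,::-1])
    print(n,{k:(np.round(v,4).tolist() if k!="frame" else 0) for k,v in im.items()})
pickle.dump(d,open("im0.pkl","wb"))
print(sensors.get_state())
E
```

```text
pics
scene {'frame': 0, 'fx': 379.9401, 'fy': 379.9401, 'cx': 318.1652, 'cy': 198.292, 'position': [1.3397, 0.7845, 0.9756], 'rotation': [[-0.7357, -0.4258, 0.5267], [0.677, -0.4406, 0.5895], [-0.0189, 0.7903, 0.6124]]}
side {'frame': 0, 'fx': 445.2231, 'fy': 445.2231, 'cx': 321.9957, 'cy': 194.3548, 'position': [0.0311, -0.9479, 1.2812], 'rotation': [[0.8374, 0.4135, -0.3575], [-0.5466, 0.6315, -0.55], [-0.0017, 0.6559, 0.7548]]}
wrist {'frame': 0, 'fx': 285.077, 'fy': 285.077, 'cx': 316.5135, 'cy': 203.0497, 'position': [0.0756, 0.6259, 0.3727], 'rotation': [[0.2409, -0.925, -0.2939], [0.9706, 0.2288, 0.0754], [-0.0025, -0.3034, 0.9529]]}
{'time': 0.15, 'joint_pos': array([ 1.14849528e+00,  5.28245015e-01,  1.43361782e+00,  1.29036718e-05,
        1.18142598e+00, -1.78517596e-01]), 'qvel': array([-0.00074603, -0.00159931, -0.00314166, -0.00026942, -0.00190271,
       -0.00072145]), 'tau': array([ 9.12102441e-04, -4.42744088e+01, -1.78275776e+01, -2.53965036e-04,
        5.54991871e-03,  2.58170343e-05]), 'ee_pos': array([0.15057741, 0.60594514, 0.19056004]), 'tcp_rot': array([[-9.70430393e-01,  2.41380101e-01, -7.06076411e-04],
       [ 2.41380931e-01,  9.70429218e-01, -1.54225317e-03],
       [ 3.12927953e-04, -1.66708273e-03, -9.99998561e-01]]), 'force': array([ 0.21001094,  0.55186734, -0.43537079]), 'ft_torque': array([0.0153288 , 0.02795297, 0.06047625]), 'gripper_force': 0.0, 'gripper_width': 0.08557637750008379}
```

View pics/scene0.png

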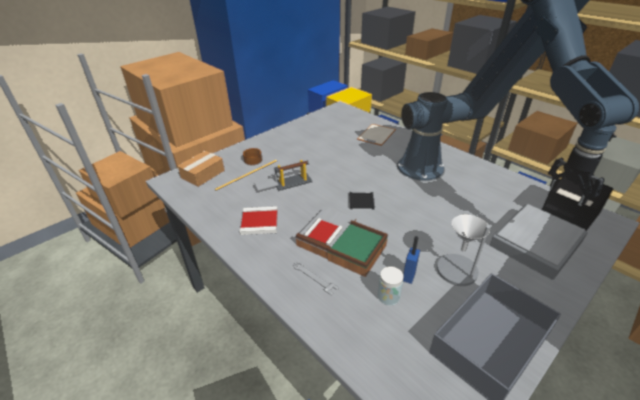

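View pics/side0.png

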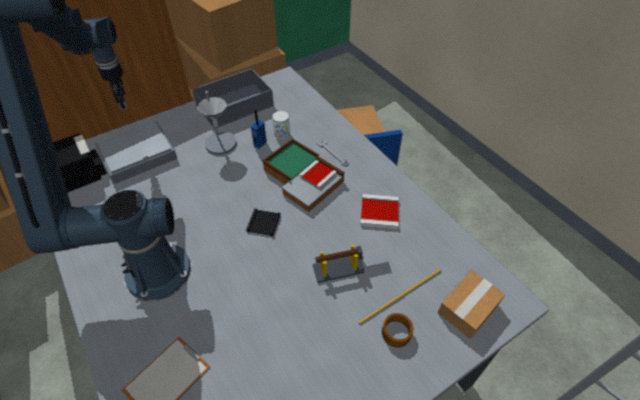

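Candidates for the plaque: red one on the board (scene 322,230; side 320,175), larger red one loose on the table (scene 260,220; side 380,210), black one (scene 361,200; side 263,222). The spatula in the forked rest is at scene 290,172 / side 340,260. I choose the plaque on the apron and check it in a close crop.

```bash
cat > h.py <<'E'
import numpy as np,cv2,pickle
def proj(im,P):
    c=(np.asarray(P,float)-im["position"])@im["rotation"]
    return np.stack([im["cx"]+im["fx"]*c[...,0]/-c[...,2], im["cy"]-im["fy"]*c[...,1]/-c[...,2]],-1)
def ray(im,uv):
    uv=np.asarray(uv,float)
    d=np.array([(uv[0]-im["cx"])/im["fx"],-(uv[1]-im["cy"])/im["fy"],-1.])
    return im["rotation"]@d
def plane(im,uv,z):
    d=ray(im,uv); p=np.asarray(im["position"]); return p+d*(z-p[2])/d[2]
def tri(a,ua,b,ub):
    A=[];y=[]
    for im,uv in((a,ua),(b,ub)):
        d=ray(im,uv);d/=np.linalg.norm(d);M=np.eye(3)-np.outer(d,d);A.append(M);y.append(M@im["position"])
    return np.linalg.lstsq(np.vstack(A),np.hstack(y),rcond=None)[0]
E
python3 - <<'E'
import pickle,cv2,numpy as np
d=pickle.load(open("im0.pkl","rb"))
s=d["side"]["frame"][...,::-1];c=d["scene"]["frame"][...,::-1]
a=cv2.resize(s[130:230,255:388],(798,600),interpolation=cv2.INTER_CUBIC)
b=cv2.resize(c[150:275,235:401],(797,600),interpolation=cv2.INTER_CUBIC)
cv2.imwrite("pics/a.png",a);cv2.imwrite("pics/b.png",b)
E
```

```text
(no output)
```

View pics/a.png

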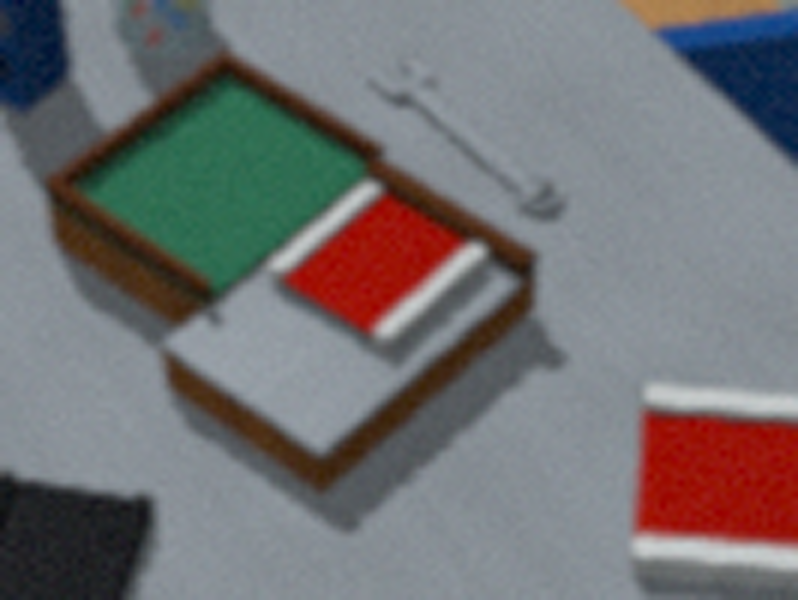

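View pics/b.png

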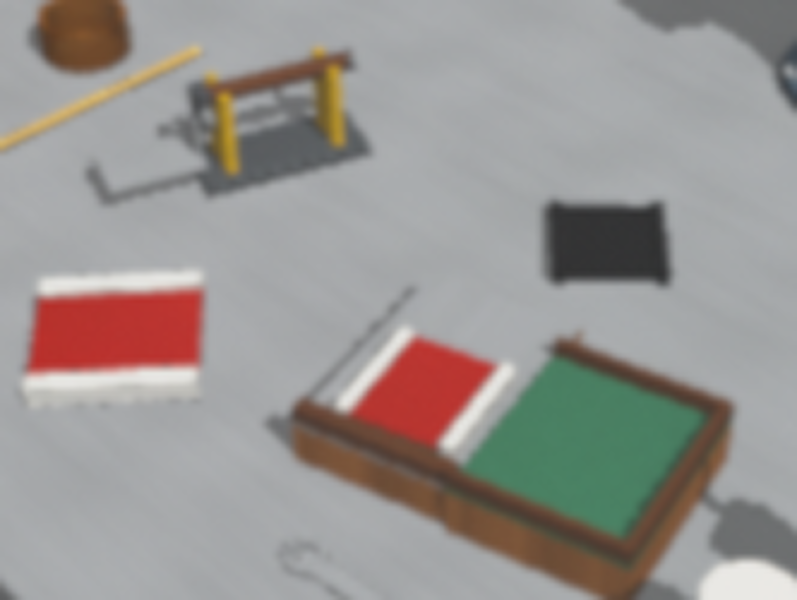

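```bash
cat > m1.py <<'E'
from h import *
d=pickle.load(open("im0.pkl","rb"));S=d["side"];C=d["scene"]
sc=lambda u,v:(255+(u+.5)/6-.5,130+(v+.5)/6-.5)
cc=lambda u,v:(235+(u+.5)/4.8-.5,150+(v+.5)/4.8-.5)
def rig(src,dst):
    src=np.array(src);dst=np.array(dst);a=src.mean(0);b=dst.mean(0);X=src-a;Y=dst-b
    th=np.arctan2((X[:,0]*Y[:,1]-X[:,1]*Y[:,0]).sum(),(X*Y).sum())
    R=np.array([[np.cos(th),-np.sin(th)],[np.sin(th),np.cos(th)]]);t=b-R@a
    return th,t,dst-(src@R.T+t)
B=[((-125,-80,40),S,sc(320,458)),((-125,55,40),S,sc(165,345)),((-85,200,59),S,sc(52,185)),((85,200,59),S,sc(228,55)),((80,-80,54),S,sc(533,258)),
 ((85,200,59),C,cc(632,553)),((-85,200,59),C,cc(732,405)),((80,-80,54),C,cc(297,405)),((-125,-80,40),C,cc(412,290))]
P=[((-50,50,55),S,sc(271,268)),((50,50,55),S,sc(382,183)),((50,-50,55),S,sc(490,245)),((-50,-50,55),S,sc(378,337)),
 ((-50,50,55),C,cc(514,367)),((50,-50,55),C,cc(338,408)),((-50,-50,55),C,cc(408,327))]
for n,L in(("board",B),("plq",P)):
    src=[np.array(p[:2])/1e3 for p,_,_ in L];dst=[plane(im,uv,p[2]/1e3)[:2] for p,im,uv in L]
    th,t,r=rig(src,dst);print(n,round(th,4),t.round(4));print((r*1e3).round(1).tolist())
# handle ends axis z .085
for u in((210,88),(350,60)): print("scene handle",plane(C,cc(*u),.085+.004).round(4))
E
python3 m1.py
python3 - <<'E'
import pickle,cv2
d=pickle.load(open("im0.pkl","rb"));s=d["side"]["frame"][...,::-1]
cv2.imwrite("pics/c.png",cv2.resize(s[235:295,305:385],(800,600),interpolation=cv2.INTER_CUBIC))
E
```

```text
board 0.285 [0.6509 0.0497]
[[-7.2, 0.3], [-1.9, 1.3], [1.2, -3.0], [-2.4, -5.4], [-9.4, -1.7], [-0.2, -0.3], [2.8, 1.9], [-8.3, 0.3], [25.4, 6.7]]
plq 0.2918 [0.6594 0.0478]
[[-0.7, -4.7], [3.7, -7.8], [2.1, 3.0], [-4.6, 4.4], [0.5, -3.6], [1.1, 5.6], [-2.1, 3.1]]
scene handle [ 0.5562 -0.3425  0.089 ]
scene handle [ 0.4364 -0.2902  0.089 ]
```

View pics/c.png

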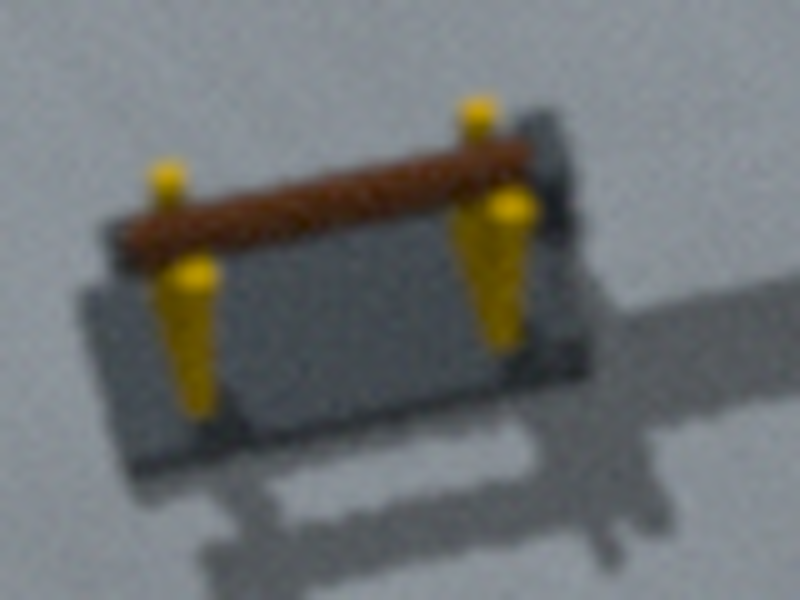

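The crops show the small red plaque on the zinc apron (side crop centre ~380,260) with red up, next to the green bay with its stop bar at the far edge. The larger red plaque on the table and the black one are decoys. The rest has prong tops at side crop (168,180), (195,270), (478,112) and (512,205), and the clamp at the right end, so spatula +x points right in the side view.

```bash
sed -i 's/^ ((85,200,59),C.*$/ ((85,200,59),C,cc(632,553)),((-85,200,59),C,cc(732,405))]/' m1.py
cat >> m1.py <<'E'
rc=lambda u,v:(305+(u+.5)/10-.5,235+(v+.5)/10-.5)
L=plane(S,rc(181,225),.092);R=plane(S,rc(495,158),.092);e=R-L
print("forks side",L,R,np.linalg.norm(e),np.arctan2(e[1],e[0]), "origin",L+e*55/103)
L=plane(S,rc(125,250),.085);R=plane(S,rc(528,155),.085);e=R-L
print("handle side",L,R,np.linalg.norm(e),np.arctan2(e[1],e[0]))
print("scene tops near",plane(C,cc(225,88),.092),plane(C,cc(332,66),.092),"far",plane(C,cc(212,76),.092),plane(C,cc(320,50),.092))
for n,uc,us in(("funnel foot",(458,268),(220,144)),("radio",(411,278),(258,145)),("jar",(390,298),(281,133))):
    print(n,plane(C,uc,0).round(3),plane(S,us,0).round(3))
E
python3 m1.py
```

```text
board 0.2632 [0.6465 0.0476]
[[-0.5, 0.2], [2.1, 0.5], [1.8, -3.9], [-2.7, -2.7], [-3.8, 2.5], [-0.5, 2.4], [3.5, 1.0]]
plq 0.2918 [0.6594 0.0478]
[[-0.7, -4.7], [3.7, -7.8], [2.1, 3.0], [-4.6, 4.4], [0.5, -3.6], [1.1, 5.6], [-2.1, 3.1]]
scene handle [ 0.5562 -0.3425  0.089 ]
scene handle [ 0.4364 -0.2902  0.089 ]
forks side [ 0.45288217 -0.30179675  0.092     ] [ 0.55049481 -0.33552464  0.092     ] 0.10327534914244582 -0.33268517205648895 origin [ 0.50500542 -0.31980679  0.092     ]
handle side [ 0.43546679 -0.29610957  0.085     ] [ 0.56308846 -0.33678648  0.085     ] 0.13394738715719293 -0.3085509277378061
scene tops near [ 0.54927412 -0.32938993  0.092     ] [ 0.4577352  -0.29039401  0.092     ] far [ 0.54547677 -0.35294491  0.092     ] [ 0.44786903 -0.31847762  0.092     ]
funnel foot [0.421 0.453 0.   ] [0.431 0.458 0.   ]
radio [0.571 0.371 0.   ] [0.563 0.365 0.   ]
jar [ 0.683  0.375 -0.   ] [0.682 0.378 0.   ]
```

>>> drive_tool --motion '[[[8.5,0,0,-6,0.17],[8.5,0,0,-12,0.34],[8.5,-5.2,-2.3,-13,0.51],[8.5,-10.4,-4.6,-13,0.68],[8.5,-15.6,-6.9,-13,0.85],[8.5,-20.8,-9.2,-13,1.02],[8.5,-26,-11.5,-13,1.19],[8.5,-31.2,-13.8,-13,1.36]]]'

```text
time: 1.15
ee_pos: [0.4213, 0.3959, 0.321]
tcp_rot: [[0.039, 0.999, -0.0], [0.999, -0.039, -0.0], [-0.0, -0.0, -1.0]]
force: [-0.3, 1.4, 0.4]
gripper_width: 0.0851
gripper_force: 0.0
```

```bash
cat >> h.py <<'E'
def togo(p,yaw,grip=None):
    "tool-frame shift (cm) and turn from measured pose to world p,yaw of tool x"
    from cell import sensors
    s=sensors.get_state();R=s["tcp_rot"];y=np.arctan2(R[1,0],R[0,0])
    t=R.T@(np.asarray(p)-s["ee_pos"])*100
    tu=(y-yaw+np.pi)%(2*np.pi)-np.pi
    print("t",round(s["time"],2),"pos",s["ee_pos"].round(4),"yaw",round(y,4),"F",s["force"].round(2),"w",round(s["gripper_width"],4),"j",s["joint_pos"].round(2),"-> shift",t.round(2),"turn",round(tu,3))
E
python3 -c "
from h import *
togo([.504,-.322,.25],-.35)"
```

```text
t 1.15 pos [0.4213 0.3959 0.321 ] yaw 1.5322 F [-0.34  1.36  0.42] w 0.0851 j [0.56 0.34 1.38 0.   1.42 0.6 ] -> shift [-71.41  11.03   7.11] turn 1.882
```

>>> drive_tool --motion '[[[8.5,-5.4,2,0,0.18],[8.5,-10.8,4,0,0.36],[8.5,-16.2,6,0,0.54],[8.5,-21.6,8,0,0.72],[8.5,-27,10,0,0.9],[8.5,-32,12.5,0,1.08],[8.5,-37,15,0,1.26],[8.5,-41,16.5,0,1.4]]]'

```text
time: 2.15
ee_pos: [0.5723, -0.0202, 0.3208]
tcp_rot: [[0.991, 0.131, -0.0], [0.131, -0.991, -0.0], [-0.0, -0.0, -1.0]]
force: [-0.2, -0.5, -0.6]
gripper_width: 0.085
gripper_force: 0.0
```

Run:
```python
from h import *
from cell import viewer
w=viewer.get_image("wrist");pickle.dump(w,open("w1.pkl","wb"))
cv2.imwrite("pics/w1.png",cv2.resize(w["frame"][...,::-1],(800,500),interpolation=cv2.INTER_CUBIC))
togo([.504,-.322,.066],-.35)
```

```text
t 2.2 pos [ 0.5742 -0.0255  0.3206] yaw 0.1251 F [ 1.94 -2.29  0.08] w 0.085 j [-0.24  0.34  1.39 -0.    1.42  1.21] -> shift [-10.68  28.42  25.6 ] turn 0.475
```

View pics/w1.png

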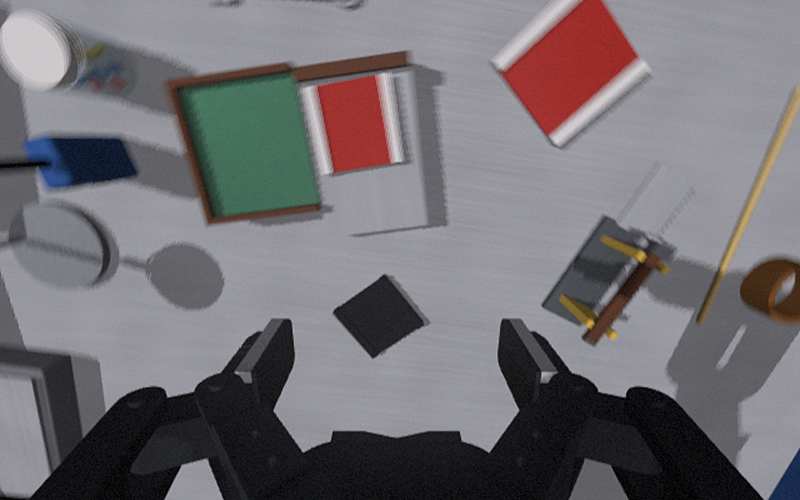

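The wrist view shows the bay (green, centre ~255,150), the small plaque on the apron (red centre 357,123), the stop bar along the top (295–410, 65), and the spatula in its rest with the handle from (592,338) to (655,262). The blade points up-right toward (680,190).

```bash
cat > m2.py <<'E'
from h import *
from m1 import rig
W=pickle.load(open("w1.pkl","rb"));f=W["frame"];hsv=cv2.cvtColor(f,cv2.COLOR_RGB2HSV)
wc=lambda u,v:((u+.5)/1.25-.5,(v+.5)/1.25-.5)
red=((hsv[...,0]<8)|(hsv[...,0]>172))&(hsv[...,1]>150)&(hsv[...,2]>90)
cs,_=cv2.findContours(red.astype(np.uint8),0,1)
for c in sorted(cs,key=cv2.contourArea)[-2:]:
    q=np.array([plane(W,p[0],.05 if p[0][0]<340 else .01)[:2] for p in c],np.float32)
    (r,wh,a)=cv2.minAreaRect(q);print("red",cv2.contourArea(c),np.round(r,4),np.round(wh,4),a,np.deg2rad(a))
B=[((85,200,59),(165,82)),((-85,200,59),(208,225)),((-85,55,59),(321,211)),((80,-80,54),(410,52)),((-125,-80,40),(428,228)),((-125,55,40),(352,236))]
P=[((50,50,55),(302,87)),((50,-50,55),(393,71)),((-50,-50,55),(404,162)),((-50,50,55),(324,175))]
for n,L in(("board",B),("plq",P)):
    src=[np.array(p[:2])/1e3 for p,_ in L];dst=[plane(W,wc(*uv),p[2]/1e3)[:2] for p,uv in L]
    th,t,r=rig(src,dst);print(n,round(th,4),t.round(4));print((r*1e3).round(1).tolist())
yel=(abs(hsv[...,0].astype(int)-24)<6)&(hsv[...,1]>170);yel[:, :400]=0;yel[:,545:]=0
brown=(hsv[...,0]<13)&(hsv[...,1]>90)&(hsv[...,2]<130);brown[:,:440]=0;brown[:,545:]=0;brown[:180]=0
ys,xs=np.nonzero(brown);q=np.array([plane(W,(x,y),.09)[:2] for x,y in zip(xs,ys)],np.float32);print("handle",len(q),cv2.minAreaRect(q))
n,l,st,ce=cv2.connectedComponentsWithStats(yel.astype(np.uint8))
print([(st[i,4],ce[i].round(1).tolist()) for i in range(1,n) if st[i,4]>8])
for nm,a in(("tops",[(602,240),(578,336-30)]),):pass
E
python3 m2.py | tail -12
```

```text
scene tops near [ 0.54927412 -0.32938993  0.092     ] [ 0.4577352  -0.29039401  0.092     ] far [ 0.54547677 -0.35294491  0.092     ] [ 0.44786903 -0.31847762  0.092     ]
funnel foot [0.421 0.453 0.   ] [0.431 0.458 0.   ]
radio [0.571 0.371 0.   ] [0.563 0.365 0.   ]
jar [ 0.683  0.375 -0.   ] [0.682 0.378 0.   ]
red 3097.5 [0.66   0.0425] [0.0985 0.0691] 16.74810791015625 0.2923096265115332
red 5737.5 [ 0.7657 -0.2107] [0.0966 0.1348] 50.17278289794922 0.875680256457516
board 0.2787 [0.65   0.0388]
[[1.0, 3.8], [3.1, 6.7], [0.2, 4.6], [-3.6, 3.4], [-6.8, 5.9], [6.1, -24.5]]
plq 0.2912 [0.6602 0.0398]
[[-0.4, 3.0], [1.1, -2.6], [-0.6, -0.1], [-0.2, -0.3]]
handle 871 ((0.3517208695411682, -0.3595789670944214), (0.41385316848754883, 0.17671437561511993), 19.985137939453125)
[(np.int32(14), [505.1, 202.0]), (np.int32(18), [529.3, 213.9])]
```

```bash
sed -i 's/,((-125,55,40),(352,236))//' m2.py
cat >> m2.py <<'E'
a=plane(W,wc(593,338),.087);b=plane(W,wc(656,260),.087);e=b-a;print("hnd",a,b,np.linalg.norm(e),np.arctan2(e[1],e[0]))
E
python3 m2.py | tail -7; python3 -c "
from h import *
togo([.504,-.322,.20],-.35)"
```

```text
board 0.2577 [0.6477 0.0428]
[[-1.2, 0.4], [1.7, -0.2], [1.8, -1.5], [-0.1, 1.5], [-2.2, -0.2]]
plq 0.2912 [0.6602 0.0398]
[[-0.4, 3.0], [1.1, -2.6], [-0.6, -0.1], [-0.2, -0.3]]
handle 871 ((0.3517208695411682, -0.3595789670944214), (0.41385316848754883, 0.17671437561511993), 19.985137939453125)
[(np.int32(14), [505.1, 202.0]), (np.int32(18), [529.3, 213.9])]
hnd [ 0.43671272 -0.30133675  0.087     ] [ 0.55267012 -0.34580307  0.087     ] 0.12419087827655967 -0.3661766586909695
t 2.2 pos [ 0.5742 -0.0255  0.3206] yaw 0.1251 F [ 1.94 -2.29  0.08] w 0.085 j [-0.24  0.34  1.39 -0.    1.42  1.21] -> shift [-10.67  28.49  12.2 ] turn 0.475
```

>>> drive_tool --motion '[[[8.5,-2,5.5,1,0.1],[8.5,-4,11,2,0.2],[8.5,-6,16.5,4,0.3],[8.5,-8,22,7,0.4],[8.5,-10,26,10,0.47],[8.5,-10.7,28.5,12,0.48],[8.5,-10.7,28.5,12,0.48],[8.5,-10.7,28.5,12,0.48]]]'

```text
time: 3.2
ee_pos: [0.5056, -0.314, 0.2018]
tcp_rot: [[0.943, -0.334, 0.001], [-0.334, -0.943, 0.0], [0.001, -0.001, -1.0]]
force: [0.6, 0.3, 0.2]
gripper_width: 0.085
gripper_force: 0.0
```

Run:
```python
from h import *
from cell import viewer
w=viewer.get_image("wrist");pickle.dump(w,open("w2.pkl","wb"))
cv2.imwrite("pics/w2.png",cv2.resize(w["frame"][...,::-1],(800,500),interpolation=cv2.INTER_CUBIC))
togo([.504,-.322,.066],-.355)
```

```text
t 3.25 pos [ 0.5059 -0.3139  0.2023] yaw -0.3401 F [-0.02  0.15  0.64] w 0.0852 j [-0.74  0.47  1.5   0.    1.17  1.17] -> shift [ 0.07  0.83 13.63] turn 0.015
```

View pics/w2.png

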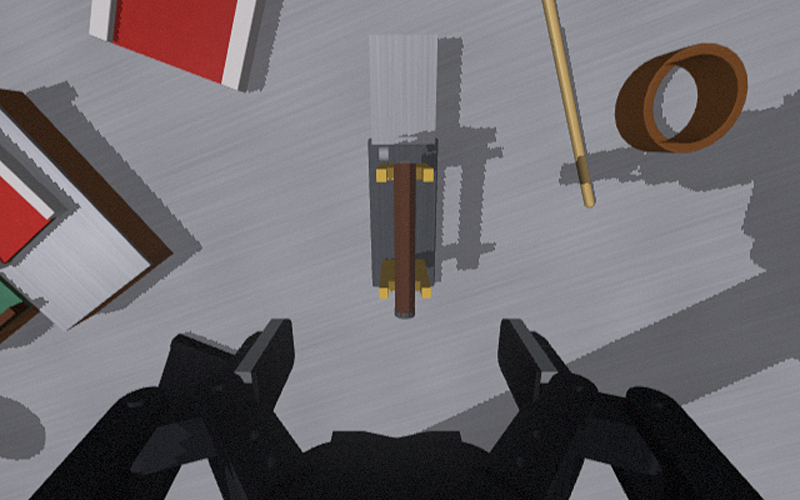

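The close wrist view shows the handle from (404,165) to (405,316), the prong tops at (380,174), (428,173), (383,293) and (426,293), and the blade from x 369 to 437, rows 36 to ~138.

Run:
```python
from h import *
W=pickle.load(open("w2.pkl","rb"));wc=lambda u,v:((u+.5)/1.25-.5,(v+.5)/1.25-.5)
p=[plane(W,wc(*u),.092)[:2] for u in((380,174),(428,173),(383,293),(426,293))]
F=(p[0]+p[1])/2;B=(p[2]+p[3])/2;e=F-B;print("forks",F,B,np.linalg.norm(e),np.arctan2(e[1],e[0]),"rest",B+e*55/103)
a=plane(W,wc(405,313),.094)[:2];b=plane(W,wc(404,166),.094)[:2];e2=b-a;print("handle",a,b,np.linalg.norm(e2),np.arctan2(e2[1],e2[0]));u=e2/np.linalg.norm(e2)
o=a+u*.075;print("spat origin",o)
g=cv2.GaussianBlur(cv2.cvtColor(W["frame"],cv2.COLOR_RGB2GRAY),(3,3),0).astype(int)
for r in (40,60,80):print(r,g[r,288:302].tolist(),g[r,342:356].tolist())
print(g[22:36,310].tolist(),g[22:36,335].tolist())
for z in np.arange(.02,.06,.005):
    l=plane(W,wc(369,60),z);rr=plane(W,wc(437,60),z);f=plane(W,wc(403,36),z)[:2]
    print(round(z,3),"w",np.linalg.norm(l-rr).round(4),"front x",((f-o)@u).round(4))
```

```text
forks [ 0.55325096 -0.33689543] [ 0.45459355 -0.3032306 ] 0.10424301061628144 -0.3288402640820557 rest [ 0.50727469 -0.32120697]
handle [ 0.43677324 -0.29749908] [ 0.55892083 -0.33881963] 0.12894736314206423 -0.32619932450472655
spat origin [ 0.50781827 -0.32153246]
40 [145, 144, 144, 143, 142, 142, 145, 151, 156, 157, 154, 153, 155, 159] [148, 149, 151, 150, 150, 153, 154, 138, 109, 96, 98, 98, 97, 97]
60 [143, 143, 144, 145, 145, 145, 144, 146, 152, 155, 153, 152, 153, 155] [144, 146, 149, 148, 148, 152, 146, 123, 103, 97, 97, 98, 98, 99]
80 [142, 142, 143, 144, 144, 145, 145, 146, 149, 151, 151, 151, 150, 149] [145, 149, 149, 149, 149, 150, 137, 111, 99, 100, 99, 98, 97, 97]
[147, 148, 146, 144, 146, 150, 153, 155, 155, 156, 155, 154, 154, 155] [143, 144, 145, 146, 147, 150, 153, 153, 153, 153, 153, 153, 152, 152]
0.02 w 0.0622 front x 0.1627
0.025 w 0.0613 front x 0.1615
0.03 w 0.0605 front x 0.1602
0.035 w 0.0596 front x 0.159
0.04 w 0.0588 front x 0.1578
0.045 w 0.0579 front x 0.1565
0.05 w 0.057 front x 0.1553
0.055 w 0.0562 front x 0.1541
```

>>> drive_tool --motion '[[[8.5,0.4,0.7,4,-0.01],[8.5,0.4,0.7,9,-0.01],[8.5,0.4,0.7,12.5,-0.01],[8.5,0.4,0.7,13.6,-0.01],[8.5,0.4,0.7,13.6,-0.01],[1,0.4,0.7,13.6,-0.01],[1,0.4,0.7,13.6,-0.01],[1,0.4,0.7,13.6,-0.01]]]' --grip_force 110

```text
time: 4.25
ee_pos: [0.5067, -0.3233, 0.0663]
tcp_rot: [[0.945, -0.326, 0.001], [-0.326, -0.945, -0.001], [0.002, 0.001, -1.0]]
force: [-0.3, 0.2, -1.1]
gripper_width: 0.0318
gripper_force: 0.0
```

```bash
python3 -c "
from h import *
togo([.5078,-.3215,.066],-.327)"
```

```text
t 4.25 pos [ 0.5067 -0.3233  0.0663] yaw -0.3323 F [-0.25  0.24 -1.14] w 0.0318 j [-0.75  0.66  1.6   0.    0.88  1.15] -> shift [ 0.05 -0.21  0.03] turn -0.005
```

>>> drive_tool --motion '[[[1,0.4,0,0,0],[1,0.4,0,0,0],[1,0,0,0,0],[1,0,0,0,0],[1,0,0,-2,0],[1,0,0,-6,0],[1,0,0,-10,0],[1,0,0,-14,0]]]'

```text
time: 5.25
ee_pos: [0.506, -0.3227, 0.2064]
tcp_rot: [[0.945, -0.326, -0.0], [-0.326, -0.945, 0.0], [-0.0, -0.0, -1.0]]
force: [-0.1, -0.4, -0.2]
gripper_width: 0.0101
gripper_force: 0.0
```

```bash
python3 -c "
from h import *
togo([.430,-.027,.18],.29)"
```

```text
t 5.25 pos [ 0.506  -0.3227  0.2064] yaw -0.3323 F [-0.12 -0.39 -0.2 ] w 0.0101 j [-0.75  0.48  1.48 -0.    1.18  1.15] -> shift [-16.83 -25.47   2.65] turn -0.622
```

Run:
```python
from h import *
from cell import viewer
w=viewer.get_image("wrist")["frame"][...,::-1];s=viewer.get_image("side")["frame"][...,::-1]
o=np.vstack([cv2.resize(w,(560,350)),cv2.resize(s[200:300,280:440],(560,350),interpolation=2)[:250]])
cv2.imwrite("pics/c1.png",o)
```

```text
(no output)
```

View pics/c1.png

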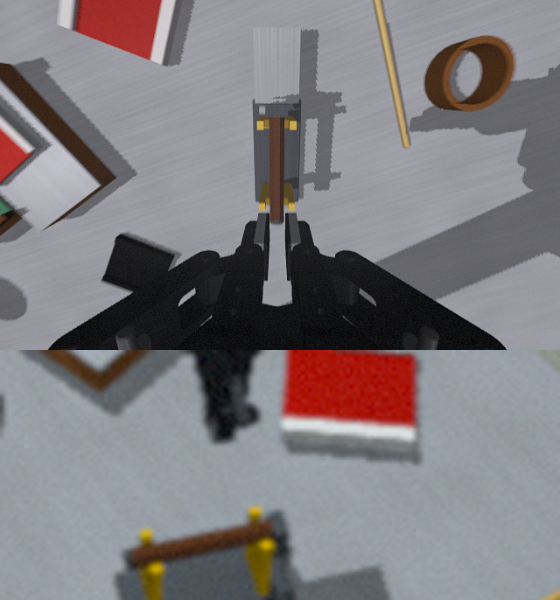

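The view shows the spatula still in its rest, so the fingers closed without holding it. I go back a little deeper and check the grip before lifting.

>>> drive_tool --motion '[[[6,0.1,0,5,0],[6,0.1,0,10,0],[6,0.1,0,14,0],[6,0.1,0,14.6,0],[6,0.1,0,14.6,0],[1.2,0.1,0,14.6,0],[1.2,0.1,0,14.6,0],[1.2,0.1,0,14.6,0]]]' --grip_force 120

```text
time: 6.35
ee_pos: [0.5077, -0.3236, 0.0604]
tcp_rot: [[0.945, -0.326, 0.001], [-0.326, -0.945, -0.001], [0.002, 0.001, -1.0]]
force: [-0.5, -0.5, -0.5]
gripper_width: 0.0123
gripper_force: 0.0
```

Run:
```python
from h import *
from cell import viewer
togo([.430,-.027,.18],.29)
w=viewer.get_image("wrist")["frame"][...,::-1]
cv2.imwrite("pics/c2.png",cv2.resize(w[:300],(640,300)))
togo([.430,-.027,.18],.29)
```

```text
t 6.35 pos [ 0.5077 -0.3236  0.0604] yaw -0.3321 F [-0.51 -0.47 -0.46] w 0.0123 j [-0.75  0.67  1.6  -0.    0.87  1.15] -> shift [-16.99 -25.5  -12.01] turn -0.622
t 6.4 pos [ 0.5076 -0.3235  0.0602] yaw -0.3321 F [ 0.46  0.89 -0.54] w 0.0121 j [-0.75  0.67  1.6  -0.    0.87  1.15] -> shift [-16.98 -25.49 -12.02] turn -0.622
```

View pics/c2.png

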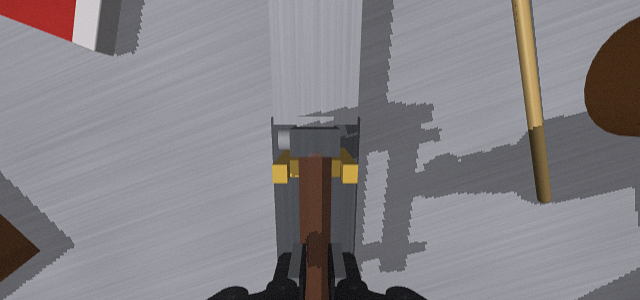

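The handle is between the fingers (handle at column 316, fingers at 290 and 340) with a small gap left, so I close fully.

>>> drive_tool --motion '[[[0,0,0,0,0],[0,0,0,0,0],[0,0,0,0,0],[0,0,0,-0.5,0],[0,0,0,-1,0],[0,0,0,-3,0],[0,0,0,-7,0],[0,0,0,-12,0]]]' --grip_force 120

```text
time: 7.4
ee_pos: [0.5066, -0.3226, 0.1799]
tcp_rot: [[0.945, -0.326, -0.002], [-0.326, -0.945, 0.002], [-0.002, -0.001, -1.0]]
force: [0.7, -0.6, 0.6]
gripper_width: 0.0001
gripper_force: 0.0
```

Run:
```python
from h import *
from cell import viewer
togo([.430,-.027,.19],.29)
w=viewer.get_image("wrist");pickle.dump(w,open("w3.pkl","wb"))
f=w["frame"];g=cv2.cvtColor(f,cv2.COLOR_RGB2HSV)
m=(g[...,0]<13)&(g[...,1]>90)&(g[...,2]<130);m[:, :250]=0;m[:,390:]=0
ys,xs=np.nonzero(m);print(len(xs),xs.min(),xs.max(),ys.min(),ys.max())
yl=(abs(g[...,0].astype(int)-24)<6)&(g[...,1]>170);yl[:,:250]=0;yl[:,390:]=0;ys,xs=np.nonzero(yl);print(len(xs),xs.mean(),ys.mean())
```

```text
t 7.4 pos [ 0.5066 -0.3226  0.1799] yaw -0.3322 F [ 0.75 -0.58  0.58] w 0.0001 j [-0.75  0.51  1.51 -0.    1.13  1.15] -> shift [-16.88 -25.45  -0.95] turn -0.622
1853 255 388 137 398
1 336.0 231.0
```

Run:
```python
from h import *
c2=cv2.imread("pics/c2.png")[...,::-1]; w3=pickle.load(open("w3.pkl","rb"));w2=pickle.load(open("w2.pkl","rb"))
def prof(f,n):
    g=cv2.cvtColor(np.ascontiguousarray(f),cv2.COLOR_RGB2HSV);m=((g[...,0]<13)|(g[...,0]>172))&(g[...,1]>80)&(g[...,2]<150)
    m=m[:,280:360]; 
    print(n,[(r,int(m[r].sum()),round(float(280+np.nonzero(m[r])[0].mean()),1)) for r in range(60,f.shape[0],12) if m[r].sum()>3])
prof(c2,"c2");prof(w3["frame"],"w3");prof(w2["frame"],"w2")
print(np.round(w3["position"],4),"proj spat pts in w3 if in rest", proj(w3,[[.5078+.945*x,-.3215-.326*x,.094] for x in(-.075,.062)]).round(1))
```

```text
c2 [(156, 7, 317.3), (168, 31, 314.1), (180, 32, 314.5), (192, 32, 314.5), (204, 32, 314.5), (216, 30, 314.5), (228, 30, 314.5), (240, 29, 314.6), (252, 21, 316.0), (264, 20, 316.2), (276, 22, 316.5), (288, 23, 317.0)]
w3 [(144, 18, 315.6), (156, 19, 316.0), (168, 18, 315.7), (180, 18, 316.5), (192, 16, 315.7), (204, 17, 316.0), (216, 17, 316.0), (228, 16, 315.5), (240, 17, 316.0)]
w2 [(132, 18, 323.5), (144, 17, 323.0), (156, 16, 322.6), (168, 17, 323.0), (180, 16, 323.5), (192, 16, 323.5), (204, 13, 322.0), (216, 15, 323.0), (228, 15, 323.0), (240, 15, 323.1)]
[ 0.5805 -0.3473  0.3619] proj spat pts in w3 if in rest [[315.9 262.7]
 [315.9 129.2]]
```

The numbers show the spatula undisturbed. Fingertip sizes and rows in the wrist images put the real fingertips about 35 mm above the reported TCP, so they closed just over the handle. I go lower, to reported z ≈ 0.033, which is safe either way, and close there.

>>> drive_tool --motion '[[[5.5,0,0,1,0],[5.5,0,0,3,0],[5.5,0,0,8,0],[5.5,0,0,12,0],[5.5,0.1,0,14.7,0],[5.5,0.1,0,14.7,0],[0,0.1,0,14.7,0],[0,0.1,0,14.7,0]]]' --grip_force 120

```text
time: 8.45
ee_pos: [0.5089, -0.3241, 0.0336]
tcp_rot: [[0.945, -0.326, 0.002], [-0.326, -0.945, -0.001], [0.002, 0.001, -1.0]]
force: [2.8, 8.3, 3.0]
gripper_width: 0.019
gripper_force: 2.6
```

>>> drive_tool --motion '[[[0,0,0,0,0],[0,0,0,0,0],[0,0,0,0,0],[0,0,0,0,0],[0,0,0,0,0],[0,0,0,0,0],[0,0,0,0,0],[0,0,0,0,0]]]'

```text
time: 9.45
ee_pos: [0.5089, -0.3241, 0.034]
tcp_rot: [[0.945, -0.326, 0.002], [-0.326, -0.945, -0.002], [0.002, 0.001, -1.0]]
force: [-0.7, 0.6, 6.5]
gripper_width: 0.0152
gripper_force: 117.8
```

>>> drive_tool --motion '[[[0,0,0,-0.5,0],[0,0,0,-1.5,0],[0,0,0,-3,0],[0,0,0,-6,0],[0,0,0,-9,0],[0,0,0,-12,0],[0,0,0,-13,0],[0,0,0,-13,0]]]'

```text
time: 10.45
ee_pos: [0.5083, -0.3236, 0.163]
tcp_rot: [[0.945, -0.326, 0.001], [-0.326, -0.945, -0.001], [0.001, 0.001, -1.0]]
force: [-0.2, -0.5, -3.8]
gripper_width: 0.0147
gripper_force: 117.7
```

Run:
```python
from h import *
from cell import viewer
togo([.430,-.027,.15],.29)
w=viewer.get_image("wrist");pickle.dump(w,open("w4.pkl","wb"))
g=cv2.cvtColor(w["frame"],cv2.COLOR_RGB2HSV);m=((g[...,0]<13)|(g[...,0]>172))&(g[...,1]>80)&(g[...,2]<150);m=m[:,280:360]
print([(r,int(m[r].sum()),round(float(280+np.nonzero(m[r])[0].mean()),1)) for r in range(40,400,12) if m[r].sum()>3])
gr=cv2.GaussianBlur(cv2.cvtColor(w["frame"],cv2.COLOR_RGB2GRAY),(3,3),0).astype(int)
for r in (20,60,100):print(r,gr[r,240:390:3].tolist())
print(gr[0:200:4,300].tolist())
```

```text
t 10.45 pos [ 0.5083 -0.3236  0.163 ] yaw -0.3322 F [-0.16 -0.53 -3.81] w 0.0147 j [-0.75  0.53  1.52 -0.    1.09  1.15] -> shift [-17.07 -25.49   1.26] turn -0.622
[(172, 39, 316.0), (184, 38, 316.5), (196, 38, 316.5), (208, 37, 316.2), (220, 38, 316.5), (232, 35, 316.1), (244, 34, 317.2), (256, 29, 316.9), (268, 27, 317.1), (280, 28, 317.4), (292, 28, 316.5), (304, 29, 316.1), (316, 32, 316.5), (328, 32, 316.5), (340, 35, 318.9)]
20 [159, 158, 158, 163, 165, 161, 159, 158, 166, 165, 166, 164, 172, 165, 165, 166, 163, 161, 168, 162, 164, 167, 167, 166, 166, 161, 158, 164, 167, 164, 160, 165, 165, 161, 162, 159, 163, 162, 155, 162, 160, 162, 161, 158, 161, 160, 158, 157, 157, 157]
60 [158, 160, 161, 161, 160, 159, 156, 156, 157, 163, 162, 163, 166, 167, 165, 165, 162, 161, 165, 161, 165, 163, 164, 163, 167, 161, 161, 163, 165, 163, 159, 164, 161, 160, 162, 156, 163, 156, 157, 163, 159, 161, 159, 156, 154, 153, 155, 155, 157, 157]
100 [160, 159, 156, 157, 156, 155, 155, 158, 159, 162, 162, 163, 160, 165, 163, 162, 162, 162, 161, 159, 165, 161, 162, 161, 164, 160, 162, 162, 165, 163, 160, 162, 160, 159, 159, 160, 160, 157, 159, 159, 158, 158, 155, 158, 158, 157, 155, 156, 157, 158]
[165, 163, 164, 163, 163, 164, 163, 163, 164, 165, 163, 164, 164, 165, 164, 165, 165, 165, 165, 165, 164, 165, 164, 165, 165, 165, 165, 163, 165, 162, 151, 159, 149, 60, 82, 85, 86, 85, 86, 83, 83, 84, 74, 68, 67, 66, 67, 67, 65, 67]
```

>>> drive_tool --motion '[[[0,-2.5,-3.5,0,-0.1],[0,-5.5,-8,0,-0.2],[0,-8.5,-12.7,0,-0.31],[0,-11.5,-17.2,1,-0.42],[0,-14.5,-21.7,2.5,-0.53],[0,-16.5,-24.5,4.5,-0.61],[0,-17,-25.5,6,-0.62],[0,-17,-25.5,6,-0.62]]]'

```text
time: 11.5
ee_pos: [0.4285, -0.0257, 0.1008]
tcp_rot: [[0.958, 0.286, -0.005], [0.286, -0.958, 0.002], [-0.004, -0.003, -1.0]]
force: [0.4, -0.6, -3.0]
gripper_width: 0.015
gripper_force: 117.9
```

Run:
```python
from h import *
from cell import viewer
togo([.432,-.0265,.06],.29)
for n in("wrist","side","scene"):
    pickle.dump(viewer.get_image(n),open(f"{n}5.pkl","wb"))
W=pickle.load(open("wrist5.pkl","rb"));f=W["frame"];hsv=cv2.cvtColor(f,cv2.COLOR_RGB2HSV)
red=((hsv[...,0]<8)|(hsv[...,0]>172))&(hsv[...,1]>150)&(hsv[...,2]>90)
cs,_=cv2.findContours(red.astype(np.uint8),0,1)
for c in sorted(cs,key=cv2.contourArea)[-2:]:
    print(cv2.contourArea(c),cv2.boundingRect(c));q=np.array([plane(W,p[0],.05)[:2] for p in c],np.float32);(r,wh,a)=cv2.minAreaRect(q);print("red",np.round(r,4),np.round(wh,4),np.deg2rad(a))
for n in("side","scene"):
    W=pickle.load(open(n+"5.pkl","rb"));hsv=cv2.cvtColor(W["frame"],cv2.COLOR_RGB2HSV)
    red=((hsv[...,0]<8)|(hsv[...,0]>172))&(hsv[...,1]>150)&(hsv[...,2]>90)
    cs,_=cv2.findContours(red.astype(np.uint8),0,1)
    for c in sorted(cs,key=cv2.contourArea)[-2:]:
        print(n,cv2.contourArea(c),cv2.boundingRect(c));q=np.array([plane(W,p[0],.05)[:2] for p in c],np.float32);(r,wh,a)=cv2.minAreaRect(q);print("red",np.round(r,4),np.round(wh,4),np.deg2rad(a))
```

```text
t 11.5 pos [ 0.4285 -0.0257  0.1008] yaw 0.2896 F [ 0.42 -0.63 -3.  ] w 0.015 j [-0.32  0.43  2.   -0.    0.72  0.96] -> shift [0.33 0.19 4.07] turn -0.0
side 300.5 (304, 162, 28, 23)
red [0.6578 0.0505] [0.1032 0.0663] 0.31425913389985727
side 644.0 (361, 199, 37, 22)
red [ 0.7461 -0.2211] [0.0902 0.126 ] 0.882445417995617
scene 309.0 (309, 221, 28, 22)
red [0.6628 0.0454] [0.0976 0.0654] 0.302903448301273
scene 419.5 (242, 211, 34, 16)
red [ 0.7868 -0.1709] [0.08  0.124] 0.8848254184827936
```

>>> drive_tool --motion '[[[0,0,-0.2,1,0],[0,0,-0.2,2,0],[0,0,-0.2,3,0],[0,0,-0.2,4,0],[0,0,-0.2,4.5,0],[0,0,-0.2,4.75,0],[0,0,-0.2,4.8,0],[0,0,-0.2,4.8,0]]]'

```text
time: 12.65
ee_pos: [0.4302, -0.0251, 0.0545]
tcp_rot: [[0.959, 0.284, 0.001], [0.284, -0.959, -0.0], [0.0, 0.0, -1.0]]
force: [-0.1, -0.0, -3.3]
gripper_width: 0.0148
gripper_force: 117.9
```

Run:
```python
from h import *
from cell import viewer
togo([.432,-.0265,.04],.295)
for n in("side","scene"):
    w=viewer.get_image(n);pickle.dump(w,open(f"{n}6.pkl","wb"))
c=cv2.resize(pickle.load(open("side6.pkl","rb"))["frame"][140:230,240:340,::-1],(500,450),interpolation=2)
d=cv2.resize(pickle.load(open("scene6.pkl","rb"))["frame"][190:265,300:400,::-1],(0,0),fx=3,fy=3,interpolation=2)
o=np.zeros((450,800,3),np.uint8);o[:,:500]=c;o[:225,500:]=d[:225,:300]
cv2.imwrite("pics/s6.png",o)
```

```text
t 12.65 pos [ 0.4302 -0.0251  0.0545] yaw 0.2879 F [-0.06 -0.05 -3.27] w 0.0148 j [-0.32  0.53  2.03  0.    0.58  0.96] -> shift [0.13 0.18 1.45] turn -0.007
```

View pics/s6.png

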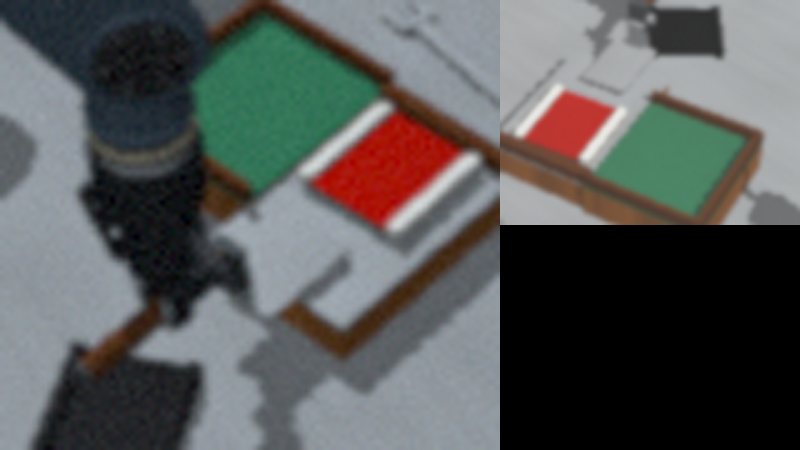

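The picture shows the blade level over the apron before the plaque. Its right front corner is at side crop (345,255) and scene crop (583,79), and it lines up with the red channel.

Run:
```python
from h import *
S=pickle.load(open("side6.pkl","rb"));C=pickle.load(open("scene6.pkl","rb"))
a=(240+345/5,140+252/5);b=(300+583/3-500/3,190+79/3);b2=(300+(619-500)/3,190+91/3)
print(tri(S,a,C,b))
u=np.array([.9588,.284]);n=np.array([-.284,.9588]);o=np.array([.4302,-.0251])-.002*u
for z in(.04,.045,.05,.055,.06):print(z,plane(S,a,z)[:2].round(4),plane(C,b,z)[:2].round(4),"left",plane(C,b2,z)[:2].round(4))
print("exp R",o+.165*u-.03*n,"L",o+.165*u+.03*n)
# channel edges from white rails / red area: red centroid in both views
for n_,W in(("side",S),("scene",C)):
    hsv=cv2.cvtColor(W["frame"],cv2.COLOR_RGB2HSV);red=((hsv[...,0]<8)|(hsv[...,0]>172))&(hsv[...,1]>120)&(hsv[...,2]>70)
    k,l,st,ce=cv2.connectedComponentsWithStats(red.astype(np.uint8))
    for i in range(1,k):
        if st[i,4]>150:print(n_,ce[i].round(1),plane(W,ce[i],.05).round(4))
```

```text
[ 0.58763616 -0.00474846  0.04462036]
0.04 [ 0.5891 -0.0007] [ 0.5846 -0.0091] left [0.5682 0.0386]
0.045 [ 0.5869 -0.0045] [ 0.5887 -0.0048] left [0.5723 0.0426]
0.05 [ 0.5846 -0.0083] [ 0.5927 -0.0006] left [0.5765 0.0465]
0.055 [ 0.5824 -0.0121] [0.5967 0.0036] left [0.5806 0.0505]
0.06 [ 0.5801 -0.0159] [0.6008 0.0079] left [0.5847 0.0545]
exp R [ 0.5950044 -0.007572 ] L [0.5779644 0.049956 ]
side [317.1 173. ] [0.6576 0.0499 0.05  ]
side [379.8 209.6] [ 0.7469 -0.2234  0.05  ]
scene [258.9 218.5] [ 0.7866 -0.1697  0.05  ]
scene [322.3 231.6] [0.6644 0.0466 0.05  ]
```

>>> drive_tool --motion '[[[0,0,-0.2,0,-0.007],[0,0,-0.4,0,-0.007],[0,0,-0.4,0.03,-0.007],[0,0,-0.4,0.06,-0.007],[0,0,-0.4,0.1,-0.007],[0,0,-0.4,0.14,-0.007],[0,0,-0.4,0.17,-0.007],[0,0,-0.4,0.2,-0.007]]]'

```text
time: 13.75
ee_pos: [0.4289, -0.0213, 0.0523]
tcp_rot: [[0.957, 0.29, 0.0], [0.29, -0.957, -0.0], [0.0, 0.0, -1.0]]
force: [-0.0, -0.3, -3.2]
gripper_width: 0.015
gripper_force: 117.9
```

>>> drive_tool --motion '[[[0,0,0,0.03,0],[0,0,0,0.06,0],[0,0,0,0.09,0],[0,0,0,0.12,0],[0,0,0,0.14,0],[0,0,0,0.16,0],[0,0,0,0.18,0],[0,0,0,0.2,0]]]'

```text
time: 14.75
ee_pos: [0.4289, -0.0213, 0.0503]
tcp_rot: [[0.957, 0.291, -0.0], [0.291, -0.957, -0.0], [-0.0, 0.0, -1.0]]
force: [-0.5, -1.0, -3.1]
gripper_width: 0.015
gripper_force: 117.9
```

>>> drive_tool --motion '[[[0,0,0,0.02,0],[0,0,0,0.04,0],[0,0,0,0.06,0],[0,0,0,0.08,0],[0,0,0,0.1,0],[0,0,0,0.12,0],[0,0,0,0.14,0],[0,0,0,0.15,0]]]'

```text
time: 15.75
ee_pos: [0.4289, -0.0213, 0.0488]
tcp_rot: [[0.957, 0.291, -0.0], [0.291, -0.957, 0.0], [-0.0, -0.0, -1.0]]
force: [0.6, -0.1, -3.6]
gripper_width: 0.0148
gripper_force: 117.9
```

>>> drive_tool --motion '[[[0,0,0,0.02,0],[0,0,0,0.04,0],[0,0,0,0.06,0],[0,0,0,0.08,0],[0,0,0,0.1,0],[0,0,0,0.12,0],[0,0,0,0.14,0],[0,0,0,0.15,0]]]'

```text
time: 16.75
ee_pos: [0.4289, -0.0213, 0.0473]
tcp_rot: [[0.957, 0.29, -0.0], [0.29, -0.957, 0.0], [-0.0, -0.0, -1.0]]
force: [0.4, -0.3, -2.4]
gripper_width: 0.0149
gripper_force: 117.9
```

>>> drive_tool --motion '[[[0,0,0,0,0],[0,0,0,0.02,0],[0,0,0,0.03,0],[0,0,0,0.04,0],[0,0,0,0.06,0],[0,0,0,0.07,0],[0,0,0,0.08,0],[0,0,0,0.08,0]]]'

```text
time: 17.75
ee_pos: [0.4289, -0.0213, 0.0465]
tcp_rot: [[0.957, 0.291, -0.0], [0.291, -0.957, 0.0], [-0.0, -0.0, -1.0]]
force: [0.0, -0.5, -2.6]
gripper_width: 0.0151
gripper_force: 118.0
```

Run:
```python
from h import *
from cell import sensors,viewer
F=[]
for i in range(3):
    s=sensors.get_state();F.append([*s["force"],*s["ft_torque"]]);W=viewer.get_image("side")
print(np.round(F,2))
```

```text
[[ 0.   -0.48 -2.63  0.02  0.01  0.  ]
 [-0.28 -0.86 -2.36  0.01  0.06 -0.01]
 [-0.3  -0.11 -2.48 -0.08  0.07  0.  ]]
```

>>> drive_tool --motion '[[[0,0,0,0.02,0],[0,0,0,0.04,0],[0,0,0,0.06,0],[0,0,0,0.08,0],[0,0,0,0.1,0],[0,0,0,0.1,0],[0,0,0,0.1,0],[0,0,0,0.1,0]]]'

```text
time: 18.9
ee_pos: [0.4289, -0.0213, 0.0455]
tcp_rot: [[0.957, 0.291, -0.0], [0.291, -0.957, 0.0], [-0.0, -0.0, -1.0]]
force: [0.0, 0.3, -0.9]
gripper_width: 0.015
gripper_force: 118.2
```

```bash
cat > ft.py <<'E'
from h import *
from cell import sensors,viewer
F=[]
for i in range(4):
    s=sensors.get_state();F.append([*s["force"],*s["ft_torque"]]);W=viewer.get_image("side")
print(np.round(F,2)[:,2],np.mean(F,0).round(3),s["ee_pos"].round(4),s["time"])
E
python3 ft.py
```

```text
[-0.86 -1.49 -0.12 -0.59] [-1.234  0.512 -0.765  0.014  0.062  0.021] [ 0.4289 -0.0212  0.0455] 19.05
```

>>> drive_tool --motion '[[[0,0,0,-0.13,0],[0,0.5,0,-0.13,0],[0,1.2,0,-0.13,0],[0,2,0,-0.13,0],[0,2.8,0,-0.13,0],[0,3.6,0,-0.13,0],[0,4.3,0,-0.13,0],[0,5,0,-0.13,0]]]'

```text
time: 20.1
ee_pos: [0.4771, -0.0066, 0.0468]
tcp_rot: [[0.957, 0.291, -0.0], [0.291, -0.957, 0.0], [-0.0, -0.0, -1.0]]
force: [-0.0, 0.0, -2.9]
gripper_width: 0.0151
gripper_force: 117.9
```

```bash
cat > red.py <<'E'
from h import *
from cell import viewer,sensors
s=sensors.get_state();print("t",s["time"],s["ee_pos"].round(4),"F",s["force"].round(2))
for n in("side","scene"):
    W=viewer.get_image(n);pickle.dump(W,open(n+"L.pkl","wb"));hsv=cv2.cvtColor(W["frame"],cv2.COLOR_RGB2HSV);red=((hsv[...,0]<8)|(hsv[...,0]>172))&(hsv[...,1]>120)&(hsv[...,2]>70)
    k,l,st,ce=cv2.connectedComponentsWithStats(red.astype(np.uint8))
    for i in range(1,k):
        if st[i,4]>60:print(n,st[i,4],ce[i].round(1),plane(W,ce[i],.05).round(4))
E
python3 red.py
```

```text
t 20.1 [ 0.4771 -0.0066  0.0468] F [-0.02  0.05 -2.91]
side 357 [317.1 173. ] [0.6576 0.0498 0.05  ]
side 741 [379.8 209.6] [ 0.7469 -0.2234  0.05  ]
scene 515 [258.9 218.5] [ 0.7867 -0.1698  0.05  ]
scene 374 [322.3 231.5] [0.6643 0.0465 0.05  ]
```

>>> drive_tool --motion '[[[0,0.7,0,0,0],[0,1.5,0,0,0],[0,2.4,0,0,0],[0,3.3,0,0,0],[0,4.2,0,0,0],[0,5,0,0,0],[0,5.7,0,0,0],[0,6.2,0,0,0]]]'

```text
time: 21.2
ee_pos: [0.5365, 0.0114, 0.0468]
tcp_rot: [[0.957, 0.291, -0.0], [0.291, -0.957, -0.0], [-0.0, 0.0, -1.0]]
force: [-0.8, -0.6, -2.1]
gripper_width: 0.0147
gripper_force: 118.0
```

```bash
python3 red.py
```

```text
t 21.2 [0.5365 0.0114 0.0468] F [-0.82 -0.55 -2.15]
side 319 [318.4 172.6] [0.6632 0.0491 0.05  ]
side 739 [379.8 209.6] [ 0.747  -0.2234  0.05  ]
scene 515 [258.9 218.5] [ 0.7867 -0.1698  0.05  ]
scene 377 [322.4 231.4] [0.6636 0.0463 0.05  ]
```

>>> drive_tool --motion '[[[0,0,0,-0.2,0],[0,0,0,-0.5,0],[0,0,0,-1.2,0],[0,0,0,-2.2,0],[0,0,0,-3.4,0],[0,0,0,-4.7,0],[0,0,0,-5.7,0],[0,0,0,-6,0]]]'

```text
time: 22.3
ee_pos: [0.5367, 0.0112, 0.1079]
tcp_rot: [[0.957, 0.291, 0.002], [0.291, -0.957, -0.0], [0.002, 0.001, -1.0]]
force: [0.9, -0.0, -4.6]
gripper_width: 0.015
gripper_force: 117.7
```

```bash
python3 red.py;python3 -c "
from h import *
togo([.680,-.078,.107],1.831)"
```

```text
t 22.3 [0.5367 0.0112 0.1079] F [ 0.92 -0.   -4.59]
side 306 [318.  162.4] [0.6913 0.0962 0.05  ]
side 741 [379.8 209.6] [ 0.7469 -0.2234  0.05  ]
scene 371 [322.3 219.1] [ 0.618  -0.0028  0.05  ]
scene 514 [258.9 218.5] [ 0.7867 -0.1697  0.05  ]
t 22.4 pos [0.5362 0.0112 0.1072] yaw 0.2948 F [-0.07  0.11 -4.51] w 0.0145 j [-0.19  0.53  1.74 -0.    0.88  1.09] -> shift [11.16 12.72  0.03] turn -1.536
```

>>> drive_tool --motion '[[[0,0.5,0.6,0,-0.06],[0,1.5,1.8,0,-0.18],[0,3,3.4,0,-0.34],[0,4.5,5,0,-0.51],[0,6,6.7,0,-0.68],[0,7.4,8.4,0,-0.85],[0,8.8,10.1,0,-1.02],[0,9.8,11.3,0,-1.17]]]'

```text
time: 23.4
ee_pos: [0.6634, -0.0693, 0.1058]
tcp_rot: [[0.101, 0.995, -0.0], [0.995, -0.101, -0.001], [-0.001, -0.0, -1.0]]
force: [-0.3, 0.3, -5.6]
gripper_width: 0.0149
gripper_force: 117.6
```

```bash
python3 -c "
from h import *
togo([.680,-.078,.107],1.831)"
```

```text
t 23.4 pos [ 0.6634 -0.0693  0.1058] yaw 1.4698 F [-0.31  0.29 -5.64] w 0.0149 j [-0.27  0.68  1.39 -0.    1.07 -0.17] -> shift [-0.7   1.74 -0.12] turn -0.361
```

>>> drive_tool --motion '[[[0,-0.1,0.3,0,-0.09],[0,-0.3,0.8,0,-0.19],[0,-0.5,1.3,0,-0.28],[0,-0.7,1.6,0,-0.34],[0,-0.7,1.7,0,-0.36],[0,-0.7,1.7,1,-0.36],[0,-0.7,1.7,2,-0.36],[0,-0.7,1.7,2.5,-0.36]]]'

```text
time: 24.4
ee_pos: [0.6778, -0.0768, 0.0802]
tcp_rot: [[-0.251, 0.968, -0.002], [0.968, 0.251, 0.001], [0.001, -0.002, -1.0]]
force: [0.4, -0.7, -4.8]
gripper_width: 0.0147
gripper_force: 117.6
```

```bash
cat > red2.py <<'E'
from h import *
import sys
from cell import viewer,sensors
zt=float(sys.argv[1]);s=sensors.get_state();e=s["ee_pos"];R=s["tcp_rot"];print("t",s["time"],e.round(4),"yaw",np.arctan2(R[1,0],R[0,0]).round(4),"F",s["force"].round(2))
bo=np.array([.6465,.0476]);c,sn=np.cos(.26),np.sin(.26)
col=sys.argv[2] if len(sys.argv)>2 else "red"
for n in("side","scene"):
    W=viewer.get_image(n);pickle.dump(W,open(n+"L.pkl","wb"));hsv=cv2.cvtColor(W["frame"],cv2.COLOR_RGB2HSV)
    red=(((hsv[...,0]<8)|(hsv[...,0]>172))&(hsv[...,1]>120)&(hsv[...,2]>70))
    if col=="green": red=(abs(hsv[...,0].astype(int)-75)<18)&(hsv[...,1]>70)
    cs,_=cv2.findContours(red.astype(np.uint8),0,1)
    for q in cs:
        if cv2.contourArea(q)<60:continue
        P=np.array([plane(W,p[0],zt)[:2] for p in q],np.float32);r,wh,a=cv2.minAreaRect(P);d=np.array(r)-bo
        print(n,cv2.contourArea(q),np.round(r,4),np.round(wh,3),np.deg2rad(a).round(3),"board",np.round([c*d[0]+sn*d[1],-sn*d[0]+c*d[1]],4),"fromee",((np.array(r)-e[:2])@R[:2,0]).round(4),((np.array(r)-e[:2])@R[:2,1]).round(4))
E
# plaque red face z: blade bottom = ee z - .0067ish; +3 blade +5 plate
python3 red2.py .081
```

```text
t 24.4 [ 0.6778 -0.0768  0.0802] yaw 1.8247 F [ 0.42 -0.72 -4.84]
side 690.0 [ 0.7286 -0.241 ] [0.091 0.127] 0.881 board [ 0.0051 -0.3   ] fromee -0.1717 0.0079
side 263.0 [0.6498 0.0493] [0.067 0.098] 0.278 board [0.0036 0.0008] fromee 0.1291 0.0046
scene 316.0 [0.6476 0.0487] [0.067 0.098] 0.246 board [0.0013 0.0008] fromee 0.1291 0.0023
scene 467.0 [ 0.8043 -0.1387] [0.083 0.124] 0.855 board [ 0.1046 -0.2206] fromee -0.0917 0.1069
```

>>> drive_tool --motion '[[[0,0,0,0.8,0],[0,0,0,1.6,0],[0,0,0,2.3,0],[0,0,0,2.8,0],[0,0,0,3.0,0],[0,0,0,3.1,0],[0,0,0,3.2,0],[0,0,0,3.25,0]]]'

```text
time: 25.5
ee_pos: [0.6791, -0.0773, 0.0496]
tcp_rot: [[-0.251, 0.968, 0.001], [0.968, 0.251, -0.0], [-0.0, 0.001, -1.0]]
force: [-0.4, -1.2, -5.4]
gripper_width: 0.015
gripper_force: 117.8
```

```bash
python3 ft.py
```

```text
[-5.45 -3.99 -5.01 -4.72] [ 0.021 -0.675 -4.792 -0.269 -0.042  0.045] [ 0.6791 -0.0773  0.0495] 25.65
```

>>> drive_tool --motion '[[[0,0,0,0.05,0],[0,0,0,0.1,0],[0,0,0,0.15,0],[0,0,0,0.2,0],[0,0,0,0.2,0],[0,-0.4,0,0.2,0],[0,-1,0,0.2,0],[0,-1.8,0,0.2,0]]]'

```text
time: 26.7
ee_pos: [0.6835, -0.0951, 0.0473]
tcp_rot: [[-0.251, 0.968, 0.0], [0.968, 0.251, -0.0], [-0.0, 0.0, -1.0]]
force: [-0.7, -0.0, -2.7]
gripper_width: 0.0148
gripper_force: 118.0
```

```bash
python3 red2.py .05
```

```text
t 26.7 [ 0.6835 -0.0951  0.0473] yaw 1.8248 F [-0.68 -0.01 -2.69]
side 681.0 [ 0.7472 -0.2223] [0.092 0.13 ] 0.881 board [ 0.0279 -0.2867] fromee -0.1391 0.0297
side 310.5 [0.6515 0.05  ] [0.069 0.102] 0.246 board [0.0054 0.001 ] fromee 0.1485 0.0054
scene 301.0 [0.647  0.0479] [0.065 0.096] 0.264 board [0.0005 0.0002] fromee 0.1476 0.0006
scene 467.0 [ 0.7858 -0.1707] [0.086 0.128] 0.855 board [ 0.0785 -0.2468] fromee -0.0989 0.08
```

>>> drive_tool --motion '[[[0,-0.5,0,0,0],[0,-1.2,0,0,0],[0,-2.1,0,0,0],[0,-3,0,0,0],[0,-3.9,0.1,0,0],[0,-4.5,0.2,0,0],[0,-4.7,0.2,0,0],[0,-4.7,0.2,0,0]]]'

```text
time: 27.8
ee_pos: [0.697, -0.1395, 0.0472]
tcp_rot: [[-0.251, 0.968, -0.0], [0.968, 0.251, 0.0], [0.0, -0.0, -1.0]]
force: [0.9, 0.2, -3.4]
gripper_width: 0.0149
gripper_force: 118.0
```

```bash
python3 red2.py .05
```

```text
t 27.8 [ 0.697  -0.1395  0.0472] yaw 1.8247 F [ 0.93  0.18 -3.43]
side 652.5 [ 0.747  -0.2228] [0.091 0.132] 0.917 board [ 0.0276 -0.2871] fromee -0.0931 0.0275
side 318.0 [0.6515 0.05  ] [0.069 0.102] 0.246 board [0.0054 0.001 ] fromee 0.1949 0.0036
scene 300.5 [0.647 0.048] [0.065 0.096] 0.264 board [0.0005 0.0003] fromee 0.1941 -0.0013
scene 467.0 [ 0.7858 -0.1707] [0.086 0.128] 0.855 board [ 0.0785 -0.2468] fromee -0.0525 0.0781
```

>>> drive_tool --motion '[[[0,0.1,0,-0.3,0],[0,0.3,0,-0.8,0],[0,0.5,0,-1.5,0],[0,0.8,0,-2.3,0],[0,1.1,0,-3.1,0],[0,1.4,0,-3.7,0],[0,1.6,0,-4.1,0],[0,1.6,0,-4.1,0]]]'

```text
time: 28.9
ee_pos: [0.6933, -0.1239, 0.0888]
tcp_rot: [[-0.252, 0.968, 0.001], [0.968, 0.252, -0.0], [-0.0, 0.001, -1.0]]
force: [-0.6, -0.1, -4.0]
gripper_width: 0.0144
gripper_force: 117.8
```

```bash
python3 red2.py .07
python3 - <<'E'
from h import *
bo=np.array([.6465,.0476]);c,s=np.cos(.26),np.sin(.26)
def bw(x,y,z):return [bo[0]+c*x-s*y,bo[1]+s*x+c*y,z+.04]
for n in("side","scene"):
    W=pickle.load(open(n+"L.pkl","rb"));hsv=cv2.cvtColor(W["frame"],cv2.COLOR_RGB2HSV)
    red=(((hsv[...,0]<8)|(hsv[...,0]>172))&(hsv[...,1]>120)&(hsv[...,2]>70))
    k,l,st,ce=cv2.connectedComponentsWithStats(red.astype(np.uint8));print(n,[(st[i].tolist(),ce[i].round(1).tolist()) for i in range(1,k) if st[i,4]>50])
    for P in(51,55):
        for th in(20,30,35):
            a=np.deg2rad(th);co=[]
            for x in(-38,38):
                for d in(0,100):co.append(bw(x/1e3,(P-d*np.cos(a)+10*np.sin(a))/1e3,(d*np.sin(a)+10*np.cos(a))/1e3))
            p=proj(W,np.array(co));print(P,th,p.min(0).round(0),(p.max(0)-p.min(0)).round(0),"cent",p.mean(0).round(1))
E
```

```text
t 28.9 [ 0.6933 -0.1239  0.0888] yaw 1.8251 F [-0.63 -0.07 -3.97]
side 686.0 [ 0.7357 -0.2338] [0.09  0.129] 0.893 board [ 0.0138 -0.2949] fromee -0.1171 0.0134
side 157.0 [0.6538 0.0636] [0.089 0.056] 0.244 board [0.0112 0.0135] fromee 0.1913 0.009
scene 379.5 [0.643  0.0569] [0.139 0.064] 1.47 board [-0.001   0.0098] fromee 0.1876 -0.0032
scene 467.0 [ 0.7977 -0.1501] [0.084 0.125] 0.855 board [ 0.0953 -0.2299] fromee -0.0516 0.0945
side [([301, 163, 27, 12, 184], [314.2, 167.8]), ([361, 199, 38, 22, 741], [379.8, 209.6])]
51 20 [298. 163.] [32. 16.] cent [313.6 170.7]
51 30 [297. 163.] [30. 12.] cent [312.5 168.7]
51 35 [297. 162.] [29. 11.] cent [311.9 167.7]
55 20 [297. 162.] [32. 16.] cent [312.8 170.2]
55 30 [297. 162.] [30. 12.] cent [311.8 168.2]
55 35 [297. 162.] [29. 11.] cent [311.1 167.2]
scene [([241, 211, 36, 16, 515], [258.9, 218.5]), ([314, 213, 30, 28, 411], [328.7, 226.5])]
51 20 [311. 213.] [34. 29.] cent [327.9 226.8]
51 30 [313. 210.] [32. 31.] cent [329.1 225.8]
51 35 [314. 209.] [31. 32.] cent [329.8 225.4]
55 20 [312. 213.] [34. 29.] cent [328.8 227.2]
55 30 [314. 211.] [32. 31.] cent [330.  226.2]
55 35 [315. 210.] [31. 33.] cent [330.8 225.8]
```

>>> drive_tool --motion '[[[0,0.8,0,-1,0],[0,1.5,0,-1.8,0],[0,2.4,-1.95,-2.4,0.12],[0,3.1,0,-2.9,0],[0,3.8,-1.95,-3.2,0.12],[0,4.3,0,-3.4,0],[0,4.8,0,-3.5,0],[0,5.2,0,-3.5,0]]]'

```text
time: 30.0
ee_pos: [0.6798, -0.0732, 0.1239]
tcp_rot: [[-0.25, 0.968, 0.0], [0.968, 0.25, 0.0], [0.0, 0.0, -1.0]]
force: [-0.1, -0.4, -3.1]
gripper_width: 0.0146
gripper_force: 118.4
```

```bash
cat > cor.py <<'E'
from h import *
from cell import viewer,sensors
s=sensors.get_state();print("t",s["time"],s["ee_pos"].round(4),"yaw",np.arctan2(s["tcp_rot"][1,0],s["tcp_rot"][0,0]).round(3),s["force"].round(2))
bo=np.array([.6465,.0476]);c,sn=np.cos(.26),np.sin(.26)
def bw(x,y,z):return [bo[0]+c*x-sn*y,bo[1]+sn*x+c*y,z+.04]
for n in("side","scene"):
    W=viewer.get_image(n);pickle.dump(W,open(n+"L.pkl","wb"));hsv=cv2.cvtColor(W["frame"],cv2.COLOR_RGB2HSV)
    red=(((hsv[...,0]<8)|(hsv[...,0]>172))&(hsv[...,1]>120)&(hsv[...,2]>70))
    k,l,st,ce=cv2.connectedComponentsWithStats(red.astype(np.uint8));print(n,"red",[(st[i].tolist(),ce[i].round(1).tolist()) for i in range(1,k) if st[i,4]>20])
    P=45
    for th in(60,70,80,90):
        a=np.deg2rad(th);co=[]
        for x in(-38,38):
            for d in(0,100):co.append(bw(x/1e3,(P-d*np.cos(a)+10*np.sin(a))/1e3,(d*np.sin(a)+10*np.cos(a))/1e3))
        p=proj(W,np.array(co));print(th,p.min(0).round(0),(p.max(0)-p.min(0)).round(0))
    q=np.array([bw(x,y,.005) for x,y in((-.077,.055),(.077,.055),(.077,.192),(-.077,.192))]);m=np.zeros(red.shape,np.uint8);cv2.fillConvexPoly(m,proj(W,q).astype(int),1)
    wh=(hsv[...,1]<40)&(hsv[...,2]>190)&(m>0);gr=(abs(hsv[...,0].astype(int)-75)<18)&(hsv[...,1]>70)&(m>0)
    print("bay area",m.sum(),"white",wh.sum(),"green",gr.sum())
    k,l,st,ce=cv2.connectedComponentsWithStats(wh.astype(np.uint8))
    for i in range(1,k):
        if st[i,4]>15:
            d=plane(W,ce[i],.06)[:2]-bo;print("  white",st[i,4],ce[i].round(1),"board@60mm",np.round([c*d[0]+sn*d[1],-sn*d[0]+c*d[1]],4))
E
python3 cor.py
```

```text
t 30.0 [ 0.6798 -0.0732  0.1239] yaw 1.824 [-0.13 -0.39 -3.07]
side red [([361, 199, 38, 22, 739], [379.8, 209.6])]
60 [298. 153.] [23. 21.]
70 [298. 150.] [20. 24.]
80 [298. 148.] [16. 27.]
90 [297. 145.] [15. 29.]
bay area 1009 white 3 green 690
scene red [([330, 209, 14, 32, 261], [337.0, 224.4]), ([241, 211, 36, 16, 515], [258.9, 218.5])]
60 [321. 206.] [23. 36.]
70 [325. 207.] [19. 36.]
80 [330. 208.] [15. 35.]
90 [334. 209.] [11. 34.]
bay area 1308 white 2 green 994
```

>>> drive_tool --motion '[[[0,0.4,0,0,0],[0,0.8,0,0,0],[0,1.2,0,0,0],[0,1.6,0,0,0],[0,2.0,0,0,0],[0,2.4,0,0,0],[0,2.8,0,0,0],[0,3.2,0,0,0]]]'

```text
time: 31.1
ee_pos: [0.6719, -0.0425, 0.1233]
tcp_rot: [[-0.251, 0.968, -0.0], [0.968, 0.251, 0.0], [0.0, -0.0, -1.0]]
force: [0.6, -0.2, -3.1]
gripper_width: 0.015
gripper_force: 118.4
```

```bash
python3 cor.py
```

```text
t 31.1 [ 0.6719 -0.0425  0.1233] yaw 1.825 [ 0.57 -0.23 -3.11]
side red [([361, 199, 38, 22, 738], [379.7, 209.6])]
60 [298. 153.] [23. 21.]
70 [298. 150.] [20. 24.]
80 [298. 148.] [16. 27.]
90 [297. 145.] [15. 29.]
bay area 1009 white 2 green 580
scene red [([241, 211, 36, 16, 515], [258.9, 218.5]), ([341, 216, 9, 18, 48], [344.3, 224.5])]
60 [321. 206.] [23. 36.]
70 [325. 207.] [19. 36.]
80 [330. 208.] [15. 35.]
90 [334. 209.] [11. 34.]
bay area 1308 white 0 green 1003
```

```bash
sed -i 's/hsv\[...,2\]>190/hsv[...,2]>165/' cor.py; python3 cor.py | grep -v "^[6789]0"
```

```text
t 31.2 [ 0.6717 -0.0421  0.1233] yaw 1.825 [ 0.29 -0.29 -3.27]
side red [([361, 199, 38, 22, 742], [379.7, 209.6])]
bay area 1009 white 114 green 572
  white 108 [306.8 157.5] board@60mm [0.0395 0.0793]
scene red [([241, 211, 36, 16, 515], [258.9, 218.5])]
bay area 1308 white 20 green 932
  white 20 [345.8 230.8] board@60mm [-0.0203  0.0694]
```

>>> drive_tool --motion '[[[0,0.4,0,0,0],[0,0.8,0,0,0],[0,0.8,0,0,0],[0,0,0,0,0],[0,-1,0,0,0],[0,-2.5,0,0,0],[0,-4.5,0,0,0],[0,-5.5,0,0,0]]]'

```text
time: 32.3
ee_pos: [0.6864, -0.0985, 0.1233]
tcp_rot: [[-0.25, 0.968, 0.001], [0.968, 0.25, -0.001], [-0.001, 0.001, -1.0]]
force: [0.7, 0.3, -2.2]
gripper_width: 0.0148
gripper_force: 118.4
```

```bash
python3 cor.py | grep -v "^[6789]0"; python3 red2.py .055 green
python3 - <<'E'
from h import *
bo=np.array([.6465,.0476]);c,sn=np.cos(.26),np.sin(.26)
# white mask in board coords, at rail-top z=.06
for n in("side","scene"):
    W=pickle.load(open(n+"L.pkl","rb"));hsv=cv2.cvtColor(W["frame"],cv2.COLOR_RGB2HSV)
    H=[]
    X=np.arange(-.085,.0851,.01);Y=np.arange(.03,.2001,.01)
    for x in X[::-1]:
        r=""
        for y in Y:
            u,v=proj(W,np.array([bo[0]+c*x-sn*y,bo[1]+sn*x+c*y,.058])).round().astype(int);h=hsv[v,u]
            r+="G" if abs(int(h[0])-75)<20 and h[1]>70 else "W" if h[1]<40 and h[2]>175 else "b" if h[1]>70 else "."
        print(n,round(x,3),r)
E
```

```text
t 32.3 [ 0.6864 -0.0985  0.1233] yaw 1.823 [ 0.68  0.28 -2.23]
side red [([361, 199, 38, 22, 740], [379.8, 209.6])]
bay area 1009 white 118 green 650
  white 54 [301.  151.6] board@60mm [0.0485 0.1196]
  white 60 [284.9 163.1] board@60mm [-0.0395  0.1215]
scene red [([241, 211, 36, 16, 515], [258.9, 218.5])]
bay area 1308 white 224 green 651
  white 100 [361.7 233.3] board@60mm [-0.0379  0.1229]
  white 122 [349.1 248.7] board@60mm [0.0509 0.1217]
t 32.4 [ 0.6862 -0.0981  0.1232] yaw 1.8226 F [ 0.21 -0.09 -3.29]
side 829.5 [0.6108 0.1614] [0.151 0.136] 0.281 board [-0.0052  0.1192] fromee 0.2701 -0.0084
side 357.5 [-0.3191  0.8802] [0.054 0.255] 0.159 board [-0.7191  1.0528] fromee 1.1979 -0.7299
side 3715.5 [1.2136 0.9771] [0.642 0.447] 0.989 board [0.787  0.7525] fromee 0.91 0.7786
scene 536.0 [0.6168 0.17  ] [0.138 0.124] 0.265 board [0.0028 0.1259] fromee 0.277 -0.0004
side 0.085 ..................
side 0.075 ...bbbbbbbbbbbbbbb
side 0.065 ....GGGGGGGGGGGGbb
side 0.055 ...G.WW.WWWWW..Gbb
side 0.045 ...G.WW..WWW...Gbb
side 0.035 ...GGGGGGGGGGGGG.b
side 0.025 ...GGGGGGGGGGGGGbb
side
[... 201 characters left out ...]
W.W...Gbb
side -0.055 W.GG.G..GGG.GGGGbb
side -0.065 ..GGGGGGGGGGGGGGbb
side -0.075 W.GG.bGbG.GGbbG.bb
side -0.085 W..bbbbbbbbbbbbbb.
scene 0.085 bbbbbbbbbbbbbbbbbb
scene 0.075 ..b....GGG....G.bb
scene 0.065 ....G..........GGb
scene 0.055 WWW..WWW.WWWWWWG.b
scene 0.045 WWW.WWWWWWWWWW.G.b
scene 0.035 WWW..GGGGGGGG.GG.b
scene 0.025 WW..GGGGGGGGGG.G.b
scene 0.015 W...GGGGGGGGGGGGGb
scene 0.005 ....GGGGGGGGGGGG.b
scene -0.005 ....GGGGGGGGGGGG.b
scene -0.015 W...GGGGGGGGGGGG.b
scene -0.025 W...GGGGGGGGGG.G.b
scene -0.035 WW...WWWWWWWWWWG.b
scene -0.045 WW...WWWWWWWWW.G.b
scene -0.055 WW..GGGGGGGGGGGG.b
scene -0.065 WW...............b
scene -0.075 WW.bbbbbbbbbbbbbbb
scene -0.085 WW................
```

The plaque lies flat, green side up, centred at board (0.006, 0.121), about 6 mm from the bay centre. I take the spatula back now.

>>> drive_tool --motion '[[[0,-1,-1,-2,0.15],[0,-2.5,-3,-4,0.33],[0,-4,-5,-4.3,0.51],[0,-5.5,-7,-4.3,0.69],[0,-7,-9,-4.3,0.87],[0,-8.5,-11,-4.3,1.05],[0,-10,-13,-4.3,1.23],[0,-11.5,-15,-4.3,1.41]]]'

```text
time: 33.5
ee_pos: [0.5689, -0.2445, 0.1664]
tcp_rot: [[0.917, 0.399, -0.0], [0.399, -0.917, 0.001], [-0.0, -0.001, -1.0]]
force: [0.4, 0.4, -3.3]
gripper_width: 0.0147
gripper_force: 118.4
```

```bash
python3 -c "
from h import *
togo([.5089,-.3241,.16],-.332)"
```

```text
t 33.5 pos [ 0.5689 -0.2445  0.1664] yaw 0.4099 F [ 0.39  0.39 -3.34] w 0.0147 j [-0.59  0.55  1.47  0.    1.12  0.57] -> shift [-8.67  4.91  0.64] turn 0.742
```

>>> drive_tool --motion '[[[0,-1.5,0.9,0,0.15],[0,-3.3,1.9,0,0.33],[0,-5.1,2.9,0,0.5],[0,-6.9,3.9,0,0.64],[0,-8.3,4.7,0,0.73],[0,-8.6,4.9,0,0.74],[0,-8.6,4.9,0,0.74],[0,-8.6,4.9,0,0.74]]]'

```text
time: 34.5
ee_pos: [0.511, -0.3236, 0.1663]
tcp_rot: [[0.948, -0.318, 0.0], [-0.318, -0.948, 0.0], [-0.0, -0.0, -1.0]]
force: [-0.6, 0.1, -3.0]
gripper_width: 0.0151
gripper_force: 118.4
```

```bash
python3 -c "
from h import *
togo([.5089,-.3241,.034],-.332)"
```

```text
t 34.5 pos [ 0.511  -0.3236  0.1663] yaw -0.3235 F [-0.62  0.06 -3.  ] w 0.0151 j [-0.75  0.53  1.51  0.    1.1   1.14] -> shift [-0.18  0.11 13.23] turn 0.008
```

>>> drive_tool --motion '[[[0,-0.2,0.1,2.5,0.008],[0,-0.2,0.1,5.5,0.008],[0,-0.2,0.1,8,0.008],[0,-0.2,0.1,10,0.008],[0,-0.2,0.1,11,0.008],[0,-0.2,0.1,11,0.008],[0,-0.2,0.1,11,0.008],[0,-0.2,0.1,11,0.008]]]'

```text
time: 35.5
ee_pos: [0.509, -0.3253, 0.0573]
tcp_rot: [[0.945, -0.327, 0.001], [-0.327, -0.945, -0.001], [0.002, 0.001, -1.0]]
force: [0.1, -0.7, -2.7]
gripper_width: 0.015
gripper_force: 118.4
```

```bash
python3 -c "
from h import *
togo([.5089,-.3241,.034],-.332)"
```

```text
t 35.5 pos [ 0.509  -0.3253  0.0573] yaw -0.3331 F [ 0.05 -0.72 -2.71] w 0.015 j [-0.75  0.67  1.6  -0.    0.87  1.15] -> shift [-0.05 -0.12  2.33] turn -0.001
```

>>> drive_tool --motion '[[[0,0,-0.1,0.6,0],[0,0,-0.1,1.2,0],[0,0,-0.1,1.7,0],[0,0,-0.1,2,0],[0,0,-0.1,2.2,0],[0,0,-0.1,2.27,0],[0,0,-0.1,2.3,0],[0,0,-0.1,2.3,0]]]'

```text
time: 36.5
ee_pos: [0.5085, -0.3238, 0.034]
tcp_rot: [[0.945, -0.327, -0.0], [-0.327, -0.945, -0.0], [-0.0, 0.0, -1.0]]
force: [-3.5, 2.3, 6.4]
gripper_width: 0.0149
gripper_force: 119.5
```

>>> drive_tool --motion '[[[2.2,0,0,0,0],[3.5,0,0,0,0],[5.5,0,0,0,0],[5.5,0,0,0,0],[5.5,0,0,-2,0],[5.5,0,0,-6,0],[5.5,0,0,-11,0],[5.5,0,0,-16,0]]]'

```text
time: 37.5
ee_pos: [0.5085, -0.3237, 0.1946]
tcp_rot: [[0.945, -0.327, -0.0], [-0.327, -0.945, 0.0], [-0.0, -0.0, -1.0]]
force: [0.8, 0.1, -1.4]
gripper_width: 0.0552
gripper_force: 0.0
```

```bash
python3 cor.py | grep -v "^[6789]0"
python3 - <<'E'
from h import *
from cell import viewer
w=viewer.get_image("wrist");f=w["frame"]
g=cv2.cvtColor(f,cv2.COLOR_RGB2HSV);m=((g[...,0]<13)|(g[...,0]>172))&(g[...,1]>80)&(g[...,2]<150);m[:,:280]=0;m[:,360:]=0
pts=[plane(w,(280+np.nonzero(m[r,280:360])[0].mean(),r),.09)[:2] for r in range(100,330) if m[r].sum()>6]
pts=np.array(pts);print(pts[0].round(4),pts[-1].round(4),"mid",((pts[0]+pts[-1])/2).round(4),np.arctan2(*(pts[0]-pts[-1])[::-1]))
R=np.array([.5073,-.3212]);e=np.array([.946,-.324]);n=np.array([.324,.946])
print("rest frame ends",((pts[0]-R)@e).round(4),((pts[0]-R)@n).round(4),((pts[-1]-R)@e).round(4),((pts[-1]-R)@n).round(4))
E
```

```text
t 37.5 [ 0.5085 -0.3237  0.1946] yaw -0.333 [ 0.77  0.1  -1.37]
side red [([361, 199, 38, 22, 740], [379.8, 209.6])]
bay area 1009 white 64 green 358
  white 64 [285.  163.1] board@60mm [-0.0396  0.1213]
scene red [([241, 211, 36, 16, 515], [258.9, 218.5])]
bay area 1308 white 212 green 649
  white 98 [361.8 233.3] board@60mm [-0.0381  0.1234]
  white 114 [349.1 248.6] board@60mm [0.0506 0.1213]
[ 0.559  -0.3398] [ 0.4355 -0.2977] mid [ 0.4972 -0.3188] -0.32825916143796313
rest frame ends 0.0549 -0.0008 -0.0755 -0.0011
```

The spatula is back in the rest at the pose it started from, with its handle ends at +55 and −75 mm, within 1 mm across. The plaque has not moved in the bay, so I hand in.

```bash
python3 -c "
from cell import workorder
print(workorder.sign_off())"
```

```text
the job is handed in; nothing more can be done
None
```

The job is handed in at about 37.5 s of the 66 s, and sign-off gave no verdict: by the last camera check the plaque lies flat, green side up, about 6 mm from the bay centre, and the spatula is back in both forks; since moves could only turn the tool about the vertical, I tipped the plaque over against the step with the blade instead of rolling the wrist, with quick small turns added for step 2.

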